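Clear down the embedding bench

ROBOT

A 7-joint arm with a two-finger parallel gripper is mounted at the origin on a cart in front of the work surface, level with it; the furniture and walls round the work are solid. World frame = base frame: x ahead of the robot, y to its left, z up, the work surface at z = 0. Lengths are in mm, angles in rad, forces in N, time in s.
With the tool pointing down it reaches from about 400 to 875 mm from the base axis. Payload 4.4 kg.
Tool frame: the origin (TCP) lies on the centre line of the jaws, within the pads' length; the fingertips stand ctrl.nose_length ahead of it and the grasp point (between the pads) lies 6 mm ahead of it (ctrl.nose_length is the distance from the TCP to the fingertips, in mm); z points along the fingers, y is the direction in which the jaws open and shut (so a half turn about z gives the same grasp; the last joint's range is limited). The gripper opens to 85 mm and grips with 20 to 120 N. Pads are 22 mm wide; open, the fingers measure 114 mm over their backs; the gripper's body (76 mm by 85 mm) begins 54 mm behind the grasp point. The pads swing forward as they close: fully open they stand 13 mm farther back than shut.
Start: joints at [-1.239, 0.628, 0.038, 1.517, -0.027, 0.996, -0.02], TCP at [251.783, 599.269, 256.313] pointing down, gripper open.
Joint ranges: [-3.06, 3.06], [-0.37, 2.12], [-1.25, 1.32], [0.18, 2.47], [-1.1, 4.24], [0.23, 1.98], [-2.94, 2.94]. Speed limits (rad/s): [2.57, 2.57, 3.14, 3.14, 3.14, 3.14, 3.14].

INTERFACE

Orientations are given as [roll, pitch, yaw] about the fixed x, y, z axes, in that order (R = Rz(yaw) Ry(pitch) Rx(roll)).
In Python, from cell import ctrl, vision gives the robot as it stands. The module is installed in compiled form; this text tells all that it offers.
- The arm moves only by the shell command python3 -m inch 'ROWS'. ROWS is a JSON object of lists of equal length, an entry for each row: "travel": the shift along the tool's x, y, z in cm, a list of three; "twist": the turn about the tool's z in degrees; "fingers": the finger opening in cm, from 0 to 8.54. A call has exactly 10 rows; each row is the pose to reach, as a shift and turn from the pose commanded when the call began, along the tool's axes at that moment; what a row does not reach only later rows make up. A row lasts 1/12 s, in which the tool goes at most 41.7 mm and 7.16 degrees, less where a joint would pass 70% of its speed; a pose out of reach is approached as far as the arm can. A call with a gripper value outside its range is refused whole. The fingers move at their own pace and stop on an object; the grip force is fixed at half the most. Time passes only in rows, so rows that repeat a pose let the fingers close, or fill a call up. It gives the time, the measured TCP pose, the force and the opening at its end, in the units of the state.
- ctrl.read_state(): the state, without advancing time (a new reading comes with each control period).
- vision.get_image(name): name is "side" or "top"; returns a dict with "frame" (480x640x3 uint8, red, green, blue), "fx", "fy", "cx", "cy" (pixels), "position" and "orientation" of the camera in the world. Camera axes: x right, y down, z forward; pixel columns grow to the right and rows downward; lengths in mm; the calibration is good to about 2 mm. A picture is of the moment at which its call begins. There is no depth.
- ctrl.finish_job(): hands the job in, once; it reports no verdict.
The state is a dict: "clock": time; "qpos": joint angles; "qd": joint speeds; "tau": joint torques, N m; "eef_pos": TCP position; "tool_rot": TCP orientation; "force": force on the tool from outside, world axes, zero at the start; "torque": the same for the moment, N m; "width": finger opening in mm.
Only numpy, scipy, OpenCV 4.12 (cv2) and the standard library are available. Lean on these libraries where they do the work, as an engineer would, in place of code of your own. Each camera call takes 0.05 s, during which the arm holds its last target.

TASK

The embedding run is over: sort what is lying loose on the bench. File the two tissue cassettes flat on the aluminium block plate, one in each of the two free bays of its back row, with the sloped label end to the front like the two already filed; lay the stack of steel moulds flat in the wire basket, the blank wax block flat in the round steel dish, and the forceps across both bars of their rest, in the notches. Leave the open beaker standing where it is.

Things in the scene. Friction and masses are not known exactly. Their poses are not given: they have to be found in the camera images.
- block_a: white cassette with a tissue block: base 40 (x) x 28 (y) x 6 mm, its -x end sloped (label face; no grip there), on it a cream wax block 25 x 24 x 5 mm with a brown spot, 3.5 mm towards +x; 11 mm high in all. Origin: centre of underside. 20 g. Grip across the 28 mm width. Starts flat, sloped end roughly towards the robot. The two loose cassettes are alike: either bay.
- block_b: Second white cassette with a tissue block: base 40 (x) x 28 (y) x 6 mm, its -x end sloped (label face; no grip there), on it a cream wax block 25 x 24 x 5 mm with a brown spot, 3.5 mm towards +x; 11 mm high in all. Origin: centre of underside. 20 g. Grip across the 28 mm width. Starts flat, sloped end roughly towards the robot. The two loose cassettes are alike: either bay.
- mould_stack: stack of three small steel base moulds, upside down and stuck together as one grey block, 30 (x) x 39 (y) x 22 mm; narrower at the foot (24 x 36 mm up to z = 7 mm, 28 x 38 mm up to 14 mm, 30 x 40 mm at the top). Origin: centre of the underside. 66 g. Pick it up across x by its upper half.
- wax_block: blank block of paraffin wax, plain cream, no cassette and no tissue, 32 (x) x 44 (y) x 18 mm with rounded edges. Origin: centre of the underside. 30 g.
- forceps: fine steel forceps lying flat, 116 mm long along y (pointed ends towards -y, joined end towards +y), 14 mm wide over the leaves (x), 9 mm high. Rigid. Origin: underside, mid-length. 20 g. Pick up across x at mid-length.
- block_plate: fixed aluminium plate 114 (x) x 128 (y) mm, top 6 mm above the bench, sides open; back stop at +x to z = 14 mm with 3 teeth reaching 9 mm forward, front lip at -x to z = 10 mm. Two cassettes already filed (fixed) at x = -29, y = +-30 mm, sloped ends to -x. Free bays centred at x = +27, y = +30 and -30 mm; cassette x axis along plate x. Origin: centre of underside; -x faces the robot.
- mould_basket: fixed steel wire basket, inside 92 (x) x 62 (y) mm, sheet floor at z = 6 mm, top of the wire rim at z = 24 mm. Origin: centre of the basket at bench height. The moulds fit with their axes along the basket's, which leaves 31 mm at each side in x for the fingers and 11 mm in y.
- forceps_rest: fixed forceps rest: grey base 54 (x) x 94 (y) x 5 mm, two white bars at y = +36 and -36 mm (12 mm thick, 50 mm long in x). Each has a notch 32 mm wide in x, flat bottom at z = 20 mm, horns to z = 28 mm. Forceps lie along y in both notches, either way round; 60 mm free between the bars for the fingers. Origin: centre of underside.
- wax_dish: fixed round steel dish, 106 mm over the rim, rim at z = 18 mm, flat inner floor 84 mm across at z = 3 mm. Origin: centre of the underside.
- beaker: open glass beaker with a brown fill, 52 mm across and 65 mm high, loose, standing on the bench between the things; to be left alone. Origin: centre of the underside.
Not all that is in view belongs to the job. Leave any blue or green look-alike of the block_a alone.

How it is judged:
By the outcome, as a careful person would: the job done as asked, in the order asked, and still so for the second after the job is handed in, with the robot touching nothing.
It also fails if it takes over 115 s, if anything falls off the work surface, if the arm or the gripper's body presses on something with over 40 N, if the wrist force passes 120 N, or if a joint passes its speed limit or range.

## Working session

There is one attempt and no reset: what is moved stays moved. The work goes in short steps, Python scripts to look and compute and a shell command to move; the robot and the scene stay as the last step left them, time stands still between calls to the robot, and variables do not carry over. Pictures are saved under pics/ and viewed, and the job is handed in when it is done.

```bash
mkdir -p pics; ls; python3 - <<'E'
from cell import ctrl, vision
import cv2, numpy as np
print(ctrl.read_state(), ctrl.nose_length)
for n in ("side","top"):
    d=vision.get_image(n); print({k:v for k,v in d.items() if k!="frame"})
    cv2.imwrite(f"pics/{n}0.png", d["frame"][:,:,::-1])
    np.save(f"pics/{n}0.npy", d["frame"])
E
```

```text
pics
{'clock': 0.0, 'qpos': array([-1.23881788,  0.62936346,  0.03844293,  1.51837967, -0.02700764,
        0.99627304, -0.02000912]), 'qd': array([ 2.40513745e-04,  6.35787829e-04,  1.09499564e-03, -5.32711784e-05,
       -1.88683502e-03,  9.21621782e-04, -1.24210460e-03]), 'tau': array([ 7.26144162e-05, -5.63402724e+01,  1.22603115e+00, -1.93449318e+01,
        1.09580366e-02,  1.07557760e-02, -1.90517000e-05]), 'eef_pos': array([251.53922595, 598.73024517, 255.37408272]), 'tool_rot': array([-3.13968726e+00,  2.03713721e-05,  2.74379990e+00]), 'force': array([ 0.00496176, -0.74116558,  0.02765699]), 'torque': array([ 0.00812033, -0.06453418, -0.01555025]), 'width': 85.38497050590063} 25.0
{'fx': 466.6905787373276, 'fy': 466.6905787373276, 'cx': 322.0717260941454, 'cy': 237.12804143460204, 'position': array([-28.65205341, 501.194373  , 582.71998026]), 'orientation': array([-2.20536424,  0.01659467, -2.32054116])}
{'fx': 452.5240930574773, 'fy': 452.5240930574773, 'cx': 323.4927813902248, 'cy': 239.28386892523247, 'position': array([ 332.04093105,   -3.09118219, 1015.29610052]), 'orientation': array([-2.98830051e+00,  9.92604976e-04, -1.56126180e+00])}
```

View pics/side0.png

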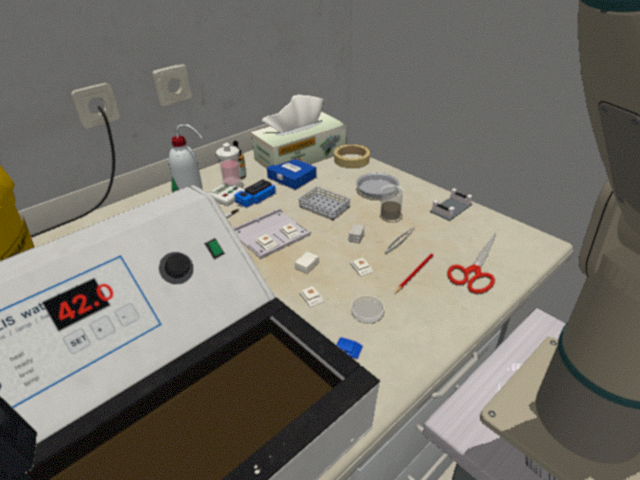

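View pics/top0.png

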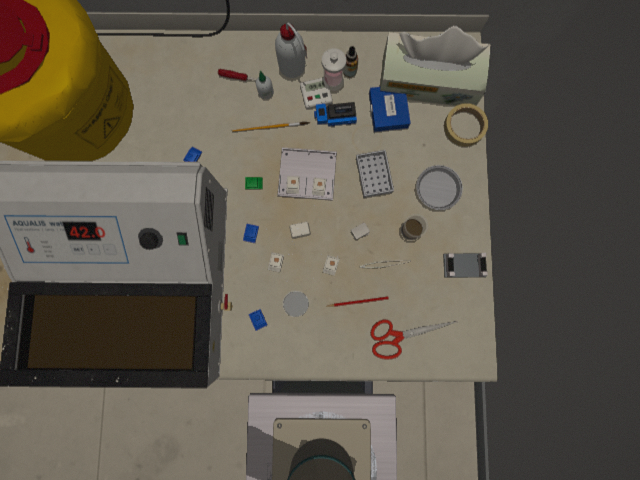

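```bash
cat > h.py <<'E'
import numpy as np, cv2
from scipy.spatial.transform import Rotation as R
def cam(d):
    return np.array([[d['fx'],0,d['cx']],[0,d['fy'],d['cy']],[0,0,1]]), R.from_euler('xyz',d['orientation']).as_matrix(), np.array(d['position'])
def proj(d,P):
    K,M,p=cam(d); q=(np.atleast_2d(P)-p)@M@K.T; return q[:,:2]/q[:,2:]
def ray(d,uv,z):
    K,M,p=cam(d); uv=np.atleast_2d(np.asarray(uv,float)); v=np.c_[uv,np.ones(len(uv))]@np.linalg.inv(K).T@M.T
    return p+v*((z-p[2])/v[:,2:])
def grab(n,tag=None):
    from cell import vision
    d=vision.get_image(n)
    if tag: cv2.imwrite(f'pics/{tag}.png',d['frame'][:,:,::-1])
    return d
def crop(d,x0,y0,x1,y1,s,path):
    f=d['frame'][y0:y1,x0:x1,::-1]; cv2.imwrite(path,cv2.resize(f,None,fx=s,fy=s,interpolation=cv2.INTER_CUBIC))
def tri(d1,a,d2,b):
    A=[];B=[]
    for d,uv in((d1,a),(d2,b)):
        K,M,p=cam(d); v=M@np.linalg.inv(K)@np.array([*uv,1.]); v/=np.linalg.norm(v)
        Q=np.eye(3)-np.outer(v,v); A.append(Q);B.append(Q@p)
    A=np.vstack(A);B=np.hstack(B); X=np.linalg.lstsq(A,B,rcond=None)[0]; return X, np.linalg.norm(A@X-B)
E
python3 - <<'E'
import pickle
from h import *
t=grab('top');s=grab('side'); pickle.dump((t,s),open('pics/d0.pkl','wb'))
crop(t,220,130,500,290,2.8,'pics/c_top.png')
crop(s,200,130,500,370,2.6,'pics/c_side.png')
print(ray(t,[[276,263],[331,265],[300,230],[360,232],[383,265],[308,174],[375,174],[438,188],[466,265],[413,229]],0).round())
E
```

```text
[[ 434.  106.    0.]
 [ 430.  -18.    0.]
 [ 510.   53.    0.]
 [ 506.  -84.   -0.]
 [ 432. -135.    0.]
 [ 642.   37.    0.]
 [ 643. -119.    0.]
 [ 611. -264.    0.]
 [ 433. -322.    0.]
 [ 515. -204.    0.]]
```

View pics/c_top.png

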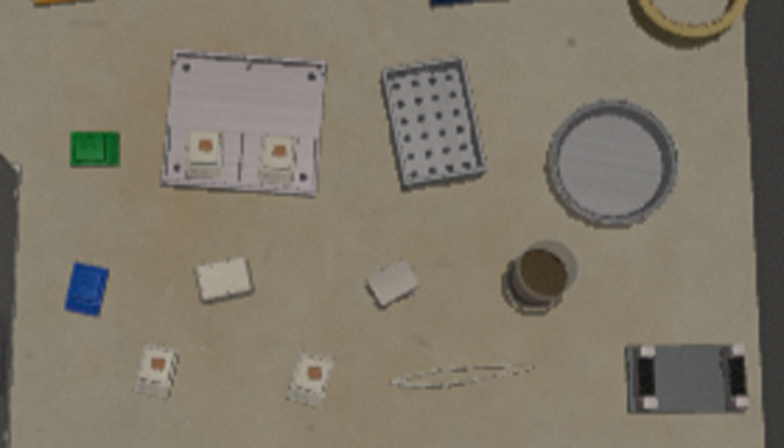

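View pics/c_side.png

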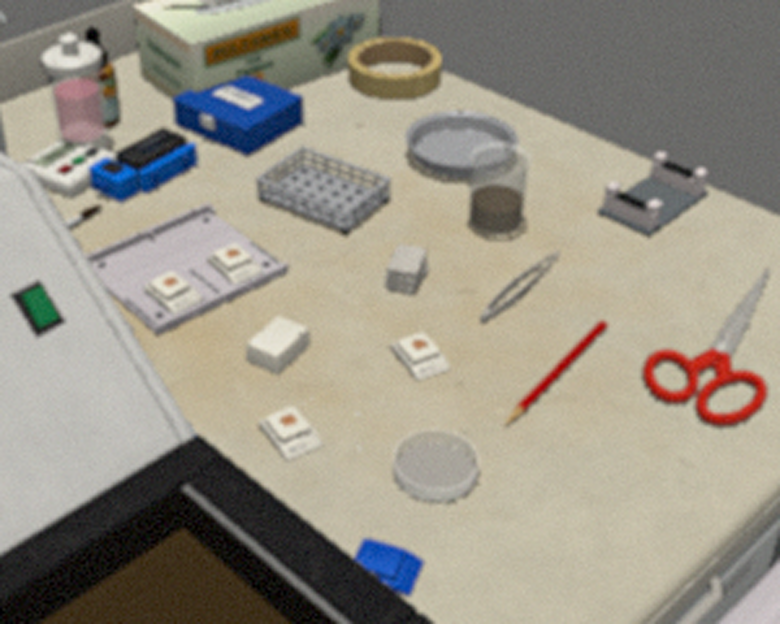

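```bash
cat > m.py <<'E'
from h import *
import pickle
def rect(d,box,fn,z,show=None):
    x0,y0,x1,y1=box; f=d['frame'][y0:y1,x0:x1]; S=4
    g=cv2.resize(f,None,fx=S,fy=S,interpolation=cv2.INTER_CUBIC)
    m=fn(g.astype(int)).astype(np.uint8)*255
    m=cv2.morphologyEx(m,cv2.MORPH_OPEN,np.ones((3,3)))
    cs,_=cv2.findContours(m,cv2.RETR_EXTERNAL,cv2.CHAIN_APPROX_NONE)
    c=max(cs,key=cv2.contourArea)[:,0]
    if show: 
        cv2.drawContours(g,[c[:,None]],-1,(255,0,0),1); cv2.imwrite(show,cv2.resize(g,None,fx=2,fy=2)[:,:,::-1])
    uv=(c+0.5)/S-0.5+[x0,y0]
    w=ray(d,uv,z)[:,:2].astype(np.float32)
    (cx,cy),(a,b),an=cv2.minAreaRect(w)
    box=cv2.boxPoints(((cx,cy),(a,b),an))
    return (cx,cy),(a,b),an,box
E
python3 - <<'E'
from m import *
t,s=pickle.load(open('pics/d0.pkl','rb'))
def px(d,pts):
    for p in pts: print(p,d['frame'][p[1],p[0]], end=' ')
    print()
px(t,[(276,258),(276,268),(290,250),(300,230),(360,232),(345,245),(383,265),(438,188),(466,265),(320,160)])
for n,b in dict(a=(262,245,292,282),b=(317,245,347,282),wax=(282,215,318,245),mould=(343,218,378,245),forc=(352,252,418,278)).items():
    crop(t,*b,10,f'pics/k_{n}.png')
ims=[cv2.resize(cv2.imread(f'pics/k_{n}.png'),(390,290)) for n in('a','b','wax','mould')]
cv2.imwrite('pics/k4.png',np.vstack([np.hstack(ims[:2]),np.hstack(ims[2:])]))
E
```

```text
(276, 258) [132  98  74] (276, 268) [139 136 124] (290, 250) [137 125 103] (300, 230) [165 158 145] (360, 232) [151 144 133] (345, 245) [136 127 108] (383, 265) [140 131 112] (438, 188) [127 124 122] (466, 265) [88 90 89] (320, 160) [150 142 140]
```

View pics/k4.png

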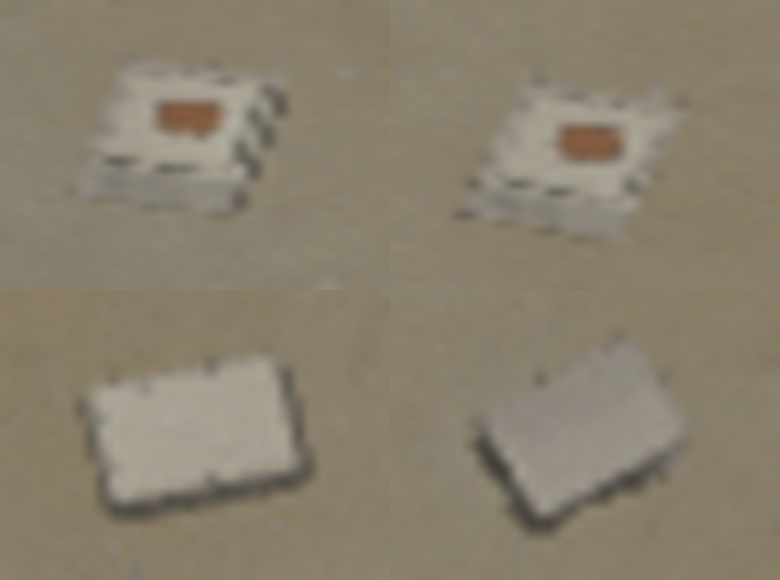

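View pics/k_forc.png

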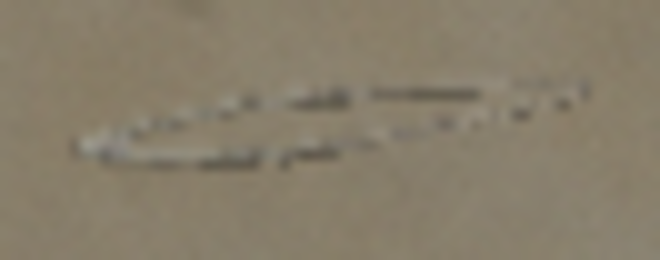

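```bash
python3 - <<'E'
from m import *
t,s=pickle.load(open('pics/d0.pkl','rb'))
lo=lambda th,br:(lambda g:((g[...,0]-g[...,2])<th)&(g.sum(2)>br))
red=lambda g:((g[...,0]-g[...,2])>45)
for n,b,fn,z in [('aspot',(262,245,292,282),red,11),('bspot',(317,245,347,282),red,11),
 ('a',(262,245,292,282),lo(26,300),6),('b',(317,245,347,282),lo(26,300),6),('wax',(282,215,318,245),lo(27,400),18),('mould',(343,218,378,245),lo(24,370),22),('plate',(270,140,345,208),lo(24,330),6)]:
    c,wh,an,bx=rect(t,b,fn,z,f'pics/r_{n}.png'); print(n,np.round(c,1),np.round(wh,1),round(an,1)); print(bx.round().tolist())
ims=[cv2.resize(cv2.imread(f'pics/r_{n}.png'),(260,290)) for n in('a','b','wax','mould','plate','aspot')]
cv2.imwrite('pics/r6.png',np.vstack([np.hstack(ims[:3]),np.hstack(ims[3:])]))
for n,b in dict(basket=(350,145,400,202),dish=(410,160,467,215),rest=(438,245,495,285),plate=(272,142,342,206)).items(): crop(t,*b,8,f'pics/k_{n}.png')
ims=[cv2.resize(cv2.imread(f'pics/k_{n}.png'),(390,290)) for n in('basket','dish','rest','plate')]
cv2.imwrite('pics/k4b.png',np.vstack([np.hstack(ims[:2]),np.hstack(ims[2:])]))
E
```

```text
aspot [440.9 104.3] [7.8 9.5] 0.5
[[437.0, 109.0], [437.0, 100.0], [445.0, 100.0], [445.0, 109.0]]
bspot [434.8 -20.1] [7.8 9.5] 0.4
[[431.0, -15.0], [431.0, -25.0], [439.0, -25.0], [439.0, -15.0]]
a [425.4 112.1] [67.  50.1] 1.7
[[391.0, 136.0], [393.0, 86.0], [460.0, 88.0], [458.0, 138.0]]
b [431.7 -17.1] [30.4 47. ] 73.2
[[405.0, -25.0], [450.0, -38.0], [459.0, -9.0], [414.0, 4.0]]
wax [509.7  53.7] [27.2 38.5] 12.8
[[492.0, 69.0], [501.0, 32.0], [527.0, 38.0], [519.0, 75.0]]
mould [508.  -81.8] [26.1 36.3] 30.2
[[488.0, -73.0], [506.0, -104.0], [528.0, -91.0], [510.0, -60.0]]
plate [642.4  39.1] [129.5 118.6] 86.4
[[579.0, -22.0], [698.0, -29.0], [706.0, 100.0], [587.0, 107.0]]
```

View pics/r6.png

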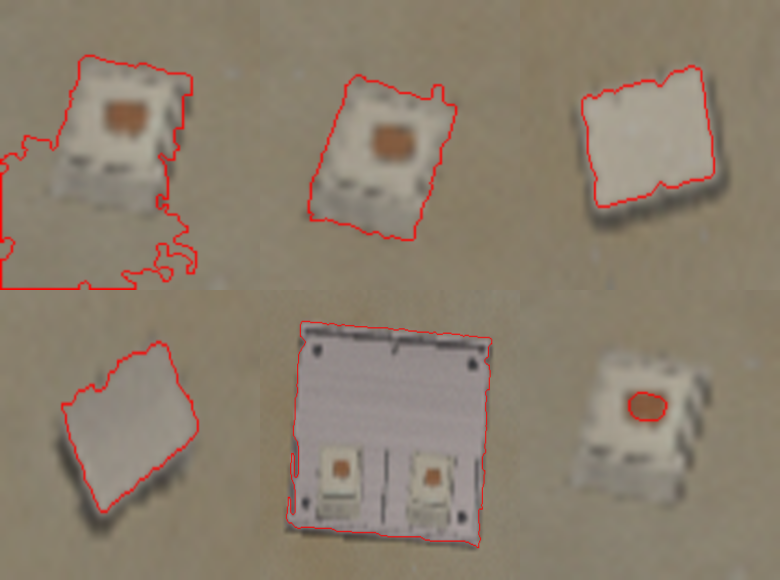

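View pics/k4b.png

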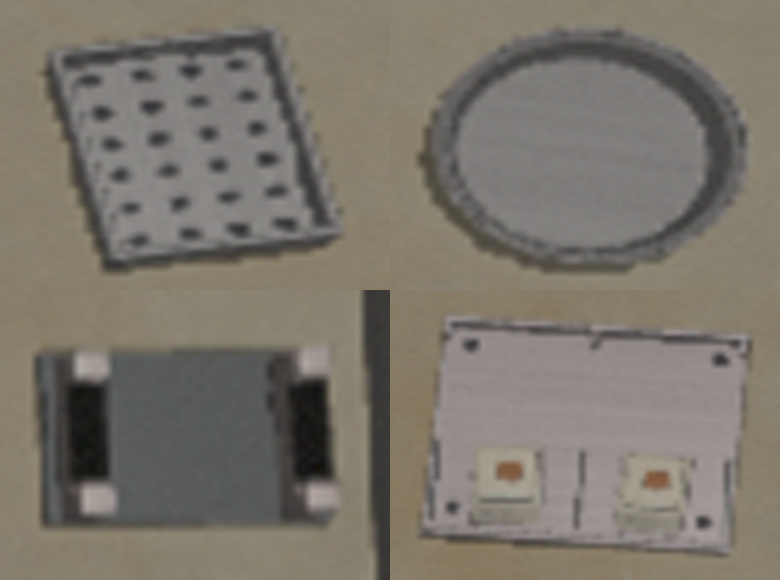

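```bash
python3 - <<'E'
from m import *
t,s=pickle.load(open('pics/d0.pkl','rb'))
def C(n,box,pts,zs):
    x0,y0,x1,y1=box
    uv=np.array([[x0+(u+.5)*(x1-x0)/390-.5, y0+(v+.5)*(y1-y0)/290-.5] for u,v in pts])
    P=np.array([ray(t,q,z)[0,:2] for q,z in zip(uv,zs)])
    print(n,uv.round(1).tolist(),P.round(1).tolist(),'c',P.mean(0).round(1)); L=np.linalg.norm(np.roll(P,-1,0)-P,axis=1).round(1); print(L)
    dx=(P[0]+P[1]-P[2]-P[3]); dy=(P[0]+P[3]-P[1]-P[2])
    print(' ang x',np.degrees(np.arctan2(dx[1],dx[0])).round(1),'ang y-90',np.degrees(np.arctan2(-dy[0],dy[1])).round(1))
# order: back-left, back-right, front-right, front-left
C('a',(262,245,292,282),[(125,68),(285,87),(240,212),(80,192)],[6,6,0,0])
C('b',(317,245,347,282),[(535-390,85),(685-390,100),(622-390,237),(462-390,214)],[6,6,0,0])
red=lambda g:((g[...,0]-g[...,2])>40)
for b in [(285,178,300,190),(313,178,328,190)]: print('filed',rect(t,b,red,17)[:2])
# crude full dish: outline
K=(410,160,467,215)
f=cv2.resize(t['frame'][160:215,410:467],None,fx=4,fy=4,interpolation=cv2.INTER_CUBIC).astype(int)
m=((f[...,0]-f[...,2])<16).astype(np.uint8)
m=cv2.morphologyEx(m,cv2.MORPH_CLOSE,np.ones((9,9)))
c=max(cv2.findContours(m,0,1)[0],key=cv2.contourArea)[:,0]
w=ray(t,(c+.5)/4-.5+[410,160],18)[:,:2].astype(np.float32)
print('dish',cv2.fitEllipse(w))
# basket rim corners from crop k4b: tl,tr,br,bl  (350,145,400,202)
C('basket',(350,145,400,202),[(50,52),(270,28),(340,235),(108,265)],[24]*4)
C('rest base',(438,245,495,285),[(38,352-290),(325,350-290),(328,523-290),(43,525-290)],[5,5,5,5])
# horns inner top corners: 
C('horns',(438,245,495,285),[(92,362-290),(315,360-290),(322,498-290),(97,500-290)],[28]*4)
C('platebase',(272,142,342,206),[(447-390,318-290),(748-390,336-290),(733-390,550-290),(422-390,534-290)],[14,14,8,8])
C('wax',(282,215,318,245),[(90,387-290),(275,360-290),(302,468-290),(112,500-290)],[18]*4)
C('mould',(343,218,378,245),[(484-390,410-290),(625-390,345-290),(685-390,425-290),(540-390,515-290)],[22]*4)
E
```

```text
a [[271.2, 253.2], [283.5, 255.7], [280.0, 271.6], [267.7, 269.1]] [[455.1, 116.7], [449.9, 88.9], [414.5, 96.4], [420.0, 124.2]] c [434.9 106.5]
[28.3 36.2 28.3 35.9]
 ang x -12.0 ang y-90 -10.9
b [[327.7, 255.4], [339.2, 257.3], [334.4, 274.8], [322.1, 271.9]] [[451.4, -10.4], [447.4, -36.3], [408.5, -25.8], [414.8, 1.9]] c [430.5 -17.6]
[26.2 40.2 28.4 38.6]
 ang x -16.8 ang y-90 -11.0
filed ((619.0608520507812, 69.80650329589844), (8.228306770324707, 10.262381553649902))
filed ((614.6253051757812, 9.682592391967773), (8.802461624145508, 9.677030563354492))
dish ((607.572509765625, -260.5908508300781), (104.91004943847656, 109.50650787353516), 47.068389892578125)
basket [[356.0, 154.8], [384.2, 150.1], [393.2, 190.8], [363.4, 196.7]] [[680.9, -72.9], [692.8, -137.4], [597.2, -156.6], [583.0, -89.5]] c [ 638.5 -114.1]
[65.6 97.4 68.6 99.4]
 ang x 10.5 ang y-90 11.2
rest base [[443.1, 253.1], [485.1, 252.8], [485.5, 276.7], [443.9, 277.0]] [[459.2, -269.8], [460.7, -364.1], [407.1, -362.7], [405.6, -269.8]] c [ 433.1 -316.6]
[94.3 53.6 92.9 53.6]
 ang x -0.8 ang y-90 0.9
horns [[451.0, 254.5], [483.6, 254.2], [484.6, 273.3], [451.8, 273.5]] [[453.4, -281.0], [454.7, -352.5], [412.9, -352.9], [411.6, -281.2]] c [ 433.1 -316.9]
[71.6 41.8 71.7 41.8]
 ang x 0.4 ang y-90 1.0
platebase [[281.8, 147.8], [335.8, 151.8], [333.2, 199.0], [277.3, 195.5]] [[699.8, 97.7], [691.4, -27.2], [581.0, -21.8], [588.1, 105.9]] c [640.1  38.7]
[125.2 110.5 127.9 112. ]
 ang x -3.5 ang y-90 -3.5
wax [[289.9, 224.6], [306.9, 221.8], [309.4, 233.0], [291.9, 236.3]] [[518.7, 75.1], [525.5, 36.9], [500.1, 30.9], [492.2, 70.0]] c [509.1  53.2]
[38.8 26.1 39.8 27. ]
 ang x 12.0 ang y-90 10.7
mould [[351.0, 228.7], [363.6, 222.7], [369.0, 230.1], [356.0, 238.5]] [[509.9, -61.7], [523.9, -89.9], [507.1, -101.9], [487.9, -72.9]] c [507.2 -81.6]
[31.5 20.6 34.8 24.6]
 ang x 30.8 ang y-90 30.1
```

```bash
python3 - <<'E'
from m import *
t,s=pickle.load(open('pics/d0.pkl','rb'))
for n,a,b in [('console backtop',(203,166),(206,190)),('tank rear right',(211,288),(273,302)),('tank front right',(210,385),(376,383))]:
    print(n,*tri(t,a,s,b))
red=lambda g:((g[...,0]-g[...,2])>45)
def spot(d,box):
    x0,y0,x1,y1=box; g=d['frame'][y0:y1,x0:x1].astype(int); m=(g[...,0]-g[...,2])-40; m=m.clip(0); yy,xx=np.mgrid[y0:y1,x0:x1]; return (xx*m).sum()/m.sum(),(yy*m).sum()/m.sum()
for n,bt,bs in [('a',(270,252,284,266),(303,285,322,298)),('b',(325,254,340,270),(353,255,370,270)),('f1',(286,178,300,190),(258,233,272,246)),('f2',(313,178,328,190),(284,222,300,235))]:
    A,B=spot(t,bt),spot(s,bs); print(n,np.round(A,1),np.round(B,1),*tri(t,A,s,B), ray(t,A,11),ray(s,B,11))
crop(s,320,180,480,260,5,'pics/k_s1.png')
crop(s,285,235,385,310,8,'pics/k_s2.png')
E
```

```text
console backtop [581.5837907  211.75034585 210.09803169] 19.141150904722796
tank rear right [375.02399479 225.49555203 111.59295432] 6.972122418589396
tank front right [186.69426043 218.47056393 103.87749328] 3.9280038686112144
a [276.2 259.4] [310.6 291.1] [440.90242062 104.53459011  11.54535971] 0.36594397457850014 [[440.76628202 104.41858469  11.        ]] [[441.57392584 104.29921434  11.        ]]
b [331.8 262.7] [360.6 261.4] [434.82267261 -19.23455358  12.77091099] 0.7340178693734264 [[434.59438387 -19.58508146  11.        ]] [[436.69893489 -20.56161999  11.        ]]
f1 [293.1 181.3] [264.9 237.9] [619.5077419   69.98710564  17.07118127] 0.4690772257261113 [[621.0070278   70.19365416  11.        ]] [[626.78533968  65.52927972  11.        ]]
f2 [319.4 183.4] [288.9 227. ] [614.92317004  10.08209289  17.41920957] 0.34095720015622183 [[616.55830646  10.00087817  11.        ]] [[622.46006546   4.62743404  11.        ]]
```

View pics/k_s1.png

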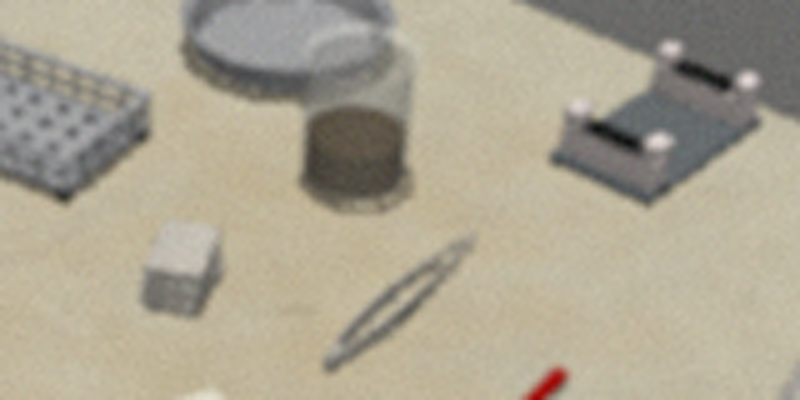

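View pics/k_s2.png

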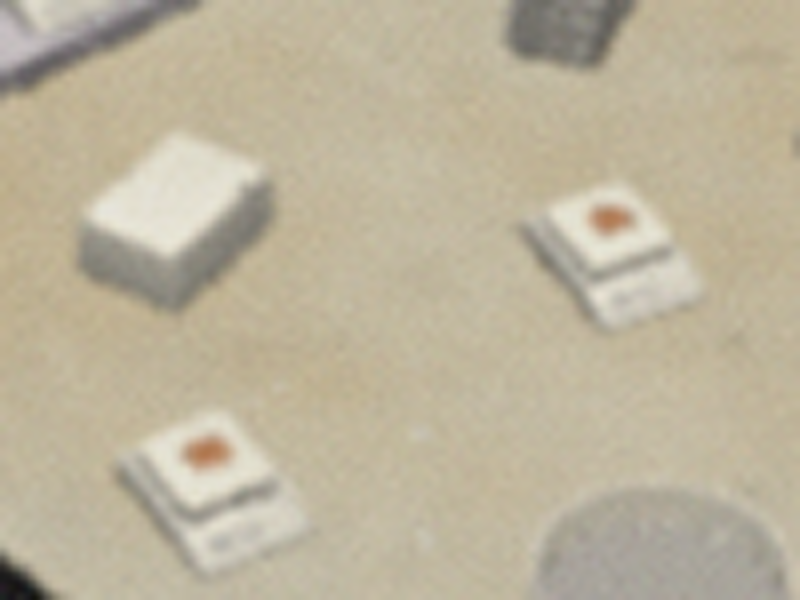

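```bash
python3 - <<'E'
from m import *
t,s=pickle.load(open('pics/d0.pkl','rb'))
def e(n,pts,z,c0=(285,235),S=8):
    uv=[(c0[0]+(u+.5)/S-.5,c0[1]+(v+.5)/S-.5) for u,v in pts]; P=ray(s,uv,z)[:,:2]; d=P[0]-P[1]
    print(n,P.round(1).tolist(),np.hypot(*d).round(1),np.degrees(np.arctan2(d[1],d[0])).round(1))
e('a side',[(118,470),(208,577)],0); e('b side',[(520,228),(606,330)],0)
e('a front',[(312,530),(208,577)],0); e('b front',[(704,295),(606,330)],0)
e('wax top y+',[(180,130),(80,212)],18); e('wax',[(270,178),(180,130)],18);e('wax front',[(170,255),(80,212)],18)
e('mould',[(155,262),(172,222)],22,(320,180),5);e('mould',[(155,262),(207,272)],22,(320,180),5);e('mould',[(172,222),(220,228)],22,(320,180),5)
# forceps: tip and joint
F0=(320,180)
for n,pt,ps in [('joined',(359.9,252+145/10),(320+331/5,180+362/5)),('tips',(352+585/10,252+90/10),(320+472/5,180+237/5))]:
    print(n,*tri(t,pt,s,ps),ray(t,pt,4))
# horns triangulate (top of caps)
for n,pt,ps in [('hL back',(438+92/390*57,245+(362-290)/290*40),(320+580/5,180+105/5)),('hR back',(438+315/390*57,245+(360-290)/290*40),(320+670/5,180+47/5)),('hL front',(438+97/390*57,245+210/290*40),(320+657/5,180+142/5)),('hR front',(438+322/390*57,245+208/290*40),(320+748/5,180+80/5))]:
    print(n,*tri(t,pt,s,ps))
print('beaker base',ray(s,[[320+357/5,180+185/5]],0))
E
```

```text
a side [[460.4, 115.4], [420.9, 123.4]] 40.3 -11.4
b side [[457.2, -11.5], [416.7, 1.0]] 42.4 -17.1
a front [[415.8, 96.9], [420.9, 123.4]] 26.9 -101.0
b front [[409.1, -25.0], [416.7, 1.0]] 27.1 -106.2
wax top y+ [[526.6, 37.3], [519.5, 75.5]] 38.9 -79.4
wax [[497.4, 34.1], [526.6, 37.3]] 29.4 -173.9
wax front [[492.5, 70.6], [519.5, 75.5]] 27.4 -169.7
mould [[507.3, -65.2], [522.4, -91.0]] 29.9 120.4
mould [[507.3, -65.2], [487.7, -75.4]] 22.1 27.3
mould [[522.4, -91.0], [505.4, -102.2]] 20.4 33.2
joined [426.61538067 -83.19849908   4.57536602] 1.1872444521434269 [[427.34584207 -82.74575425   4.        ]]
tips [ 441.83609702 -196.10950168    2.04971463] 1.440648720458378 [[ 440.79355405 -196.32391613    4.        ]]
hL back [ 452.86682268 -282.23206857   26.22369091] 0.3508071342793665
hR back [ 454.28571726 -354.00106938   25.81302227] 0.48878958162636654
hL front [ 411.52244951 -282.28244721   25.61649263] 1.1428061957919131
hR front [ 412.59130848 -354.17019582   26.00515587] 0.8265962598913101
beaker base [[ 504.90246243 -193.45561506    0.        ]]
```

```bash
cat > go.py <<'E'
import sys,numpy as np
from scipy.spatial.transform import Rotation as R
from cell import ctrl
s=ctrl.read_state(); p=s['eef_pos']; M=R.from_euler('xyz',s['tool_rot']).as_matrix()
psi=np.degrees(s['tool_rot'][2])
print('clk %.2f'%s['clock'],'pos',p.round(1),'rot',np.degrees(s['tool_rot']).round(2),'w %.1f'%s['width'],'F',s['force'].round(1),'q',s['qpos'].round(2))
a=list(map(float,sys.argv[1:]))
for i in range(0,len(a),4):
    x,y,z,w=a[i:i+4]
    d=M.T@(np.array([x,y,z])-p)/10
    print('->',(x,y,z,w),'travel',d.round(2),'twist',round(-((w-psi+180)%360-180),1))
E
python3 go.py 437 106 160 168.7
```

```text
clk 0.20 pos [251.6 599.  255.7] rot [-179.93   -0.    157.21] w 85.3 F [ 0.2 -0.3 -0.7] q [-1.24  0.63  0.04  1.52 -0.03  1.   -0.02]
-> (437.0, 106.0, 160.0, 168.7) travel [-36.19 -38.25   9.62] twist -11.5
```

```bash
python3 -m inch '{"travel":[[0,0,-3],[-36.2,-38.25,-3],[-36.2,-38.25,-3],[-36.2,-38.25,-3],[-36.2,-38.25,-3],[-36.2,-38.25,-3],[-36.2,-38.25,-3],[-36.2,-38.25,-3],[-36.2,-38.25,-3],[-36.2,-38.25,-3]],"twist":[0,0,0,-5,-10,-11.5,-11.5,-11.5,-11.5,-11.5],"fingers":[8.5,4.5,4.5,4.5,4.5,4.5,4.5,4.5,4.5,4.5]}'; python3 go.py 437.5 106 160 168.7 437.5 106 35 168.7
```

```text
clock: 1.03
eef_pos: [384.1, 246.3, 286.4]
tool_rot: [3.141, 0.0, 2.945]
force: [1.6, 0.1, 0.2]
width: 45.0
clk 1.03 pos [384.1 246.3 286.4] rot [1.7999e+02 1.0000e-02 1.6872e+02] w 45.0 F [1.6 0.1 0.2] q [-0.66  0.31  0.03  1.99 -0.01  0.83  0.76]
-> (437.5, 106.0, 160.0, 168.7) travel [ -7.97 -12.72  12.64] twist 0.0
-> (437.5, 106.0, 35.0, 168.7) travel [ -7.97 -12.72  25.14] twist 0.0
```

```bash
python3 -m inch '{"travel":[[-8,-12.7,0],[-8,-12.7,0],[-8,-12.7,0],[-8,-12.7,0],[-8,-12.7,12],[-8,-12.7,20],[-8,-12.7,20],[-8,-12.7,20],[-8,-12.7,20],[-8,-12.7,20]],"twist":[0,0,0,0,0,0,0,0,0,0],"fingers":[4.5,4.5,4.5,4.5,4.5,4.5,4.5,4.5,4.5,4.5]}'; python3 go.py 438.5 105.7 35 168.7 ; python3 - <<'E'
from h import *
t=grab('top');s=grab('side')
crop(t,240,200,360,300,6,'pics/t1.png');crop(s,250,210,400,330,5,'pics/s1.png')
E
```

```text
clock: 1.87
eef_pos: [433.5, 107.0, 80.7]
tool_rot: [-3.136, -0.011, 2.945]
force: [-0.6, -0.3, -0.1]
width: 44.8
clk 1.87 pos [433.5 107.   80.7] rot [-179.68   -0.63  168.71] w 44.8 F [-0.6 -0.3 -0.1] q [-0.33  0.67  0.03  2.2  -0.07  0.28  1.14]
-> (438.5, 105.7, 35.0, 168.7) travel [-0.56 -0.01  4.56] twist 0.0
```

View pics/s1.png

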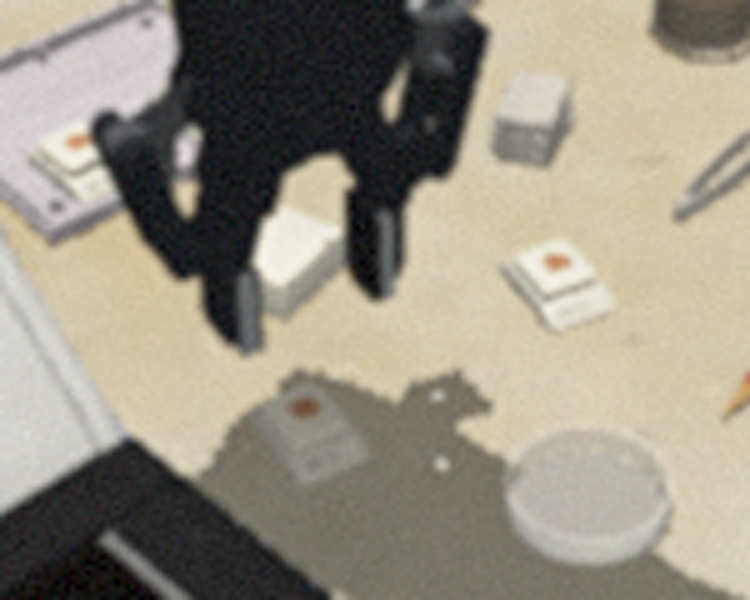

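View pics/t1.png

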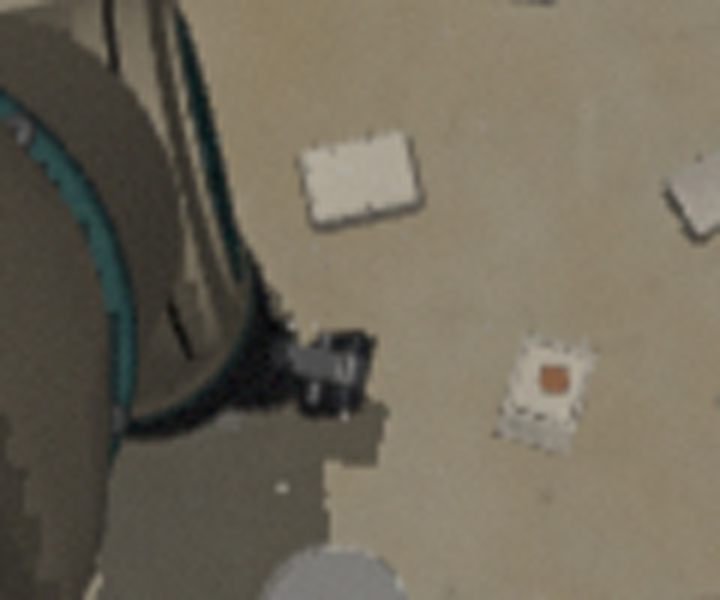

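```bash
python3 -m inch '{"travel":[[-0.5,0,3],[-0.5,0,4],[-0.5,0,4],[-0.5,0,4],[-0.5,0,4],[-0.5,0,4],[-0.5,0,4],[-0.5,0,4],[-0.5,0,4],[-0.5,0,4]],"twist":[0,0,0,0,0,0,0,0,0,0],"fingers":[4.5,4.5,4.5,4.5,4.5,4.5,4.5,4.5,4.5,4.5]}'; python3 go.py 438.5 105.7 27 168.7 ; python3 - <<'E'
from h import *
s=grab('side')
crop(s,250,210,400,330,5,'pics/s2.png')
print(proj(s,[[438.5,105.7,20]]))
E
```

```text
clock: 2.8
eef_pos: [442.7, 107.2, 46.7]
tool_rot: [3.141, 0.0, 2.944]
force: [-0.4, -0.2, 0.6]
width: 44.7
clk 2.80 pos [442.7 107.2  46.7] rot [1.7995e+02 2.0000e-02 1.6869e+02] w 44.7 F [-0.4 -0.2  0.6] q [-0.43  0.76  0.2   2.2  -0.64  0.23  1.71]
-> (438.5, 105.7, 27.0, 168.7) travel [ 0.38 -0.23  1.97] twist -0.0
[[311.02746848 288.55285276]]
```

View pics/s2.png

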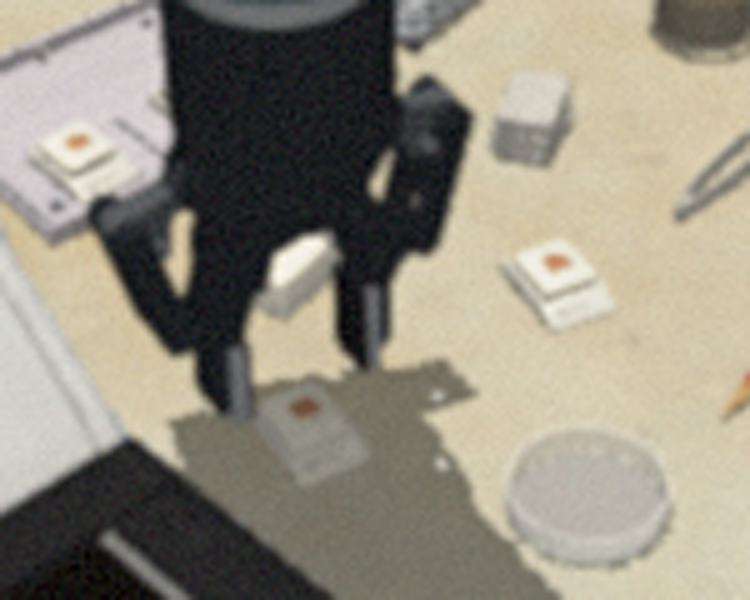

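```bash
python3 -m inch '{"travel":[[0.38,-0.15,0.6],[0.38,-0.15,1.2],[0.38,-0.15,1.8],[0.38,-0.15,1.9],[0.38,-0.15,1.9],[0.38,-0.15,1.9],[0.38,-0.15,1.9],[0.38,-0.15,1.9],[0.38,-0.15,1.9],[0.38,-0.15,1.9]],"twist":[0,0,0,0,0,0,0,0,0,0],"fingers":[4.5,4.5,4.5,4.5,4.5,4.5,4.5,4.5,4.5,4.5]}'; python3 go.py 438.5 105.7 27 168.7 ; python3 - <<'E'
from h import *
s=grab('side')
crop(s,270,250,370,330,8,'pics/s3.png')
E
```

```text
clock: 3.68
eef_pos: [438.5, 106.4, 27.5]
tool_rot: [3.141, 0.0, 2.944]
force: [0.2, 0.4, 0.0]
width: 45.1
clk 3.68 pos [438.5 106.4  27.5] rot [1.7998e+02 1.0000e-02 1.6870e+02] w 45.1 F [0.2 0.4 0. ] q [-0.48  0.81  0.27  2.22 -1.    0.24  2.06]
-> (438.5, 105.7, 27.0, 168.7) travel [-0.01 -0.07  0.05] twist 0.0
```

View pics/s3.png

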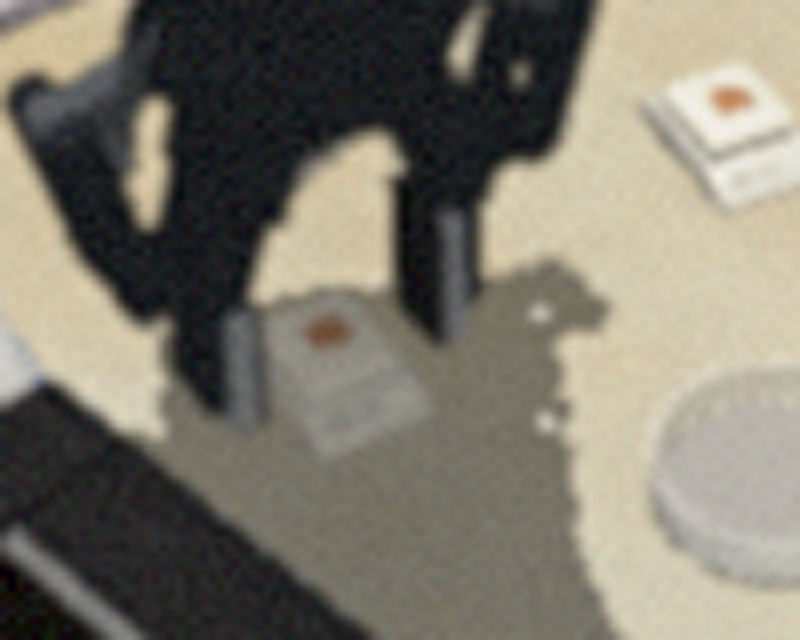

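```bash
python3 -m inch '{"travel":[[0,-0.05,0],[0,-0.05,0],[0,-0.05,0],[0,-0.05,0],[0,-0.05,0],[0,-0.05,0],[0,-0.05,0],[0,-0.05,0],[0,-0.05,0],[0,-0.05,0]],"twist":[0,0,0,0,0,0,0,0,0,0],"fingers":[2,2,2,2,2,2,2,2,2,2]}'; python3 go.py 438.5 105.7 27 168.7
```

```text
clock: 4.57
eef_pos: [438.3, 105.8, 27.7]
tool_rot: [3.141, 0.0, 2.944]
force: [-0.7, 0.0, 6.2]
width: 25.5
clk 4.57 pos [438.3 105.8  27.7] rot [1.7998e+02 2.0000e-02 1.6870e+02] w 25.5 F [-0.7  0.   6.2] q [-0.48  0.81  0.28  2.22 -1.    0.24  2.07]
-> (438.5, 105.7, 27.0, 168.7) travel [-0.02 -0.01  0.07] twist 0.0
```

```bash
python3 - <<'E'
from h import *
s=grab('side')
crop(s,270,250,370,330,8,'pics/s4.png')
E
python3 go.py
```

```text
clk 4.62 pos [438.3 105.8  27.7] rot [1.7998e+02 2.0000e-02 1.6870e+02] w 25.6 F [-1.2  0.2  5.5] q [-0.48  0.81  0.28  2.22 -1.    0.24  2.07]
```

View pics/s4.png

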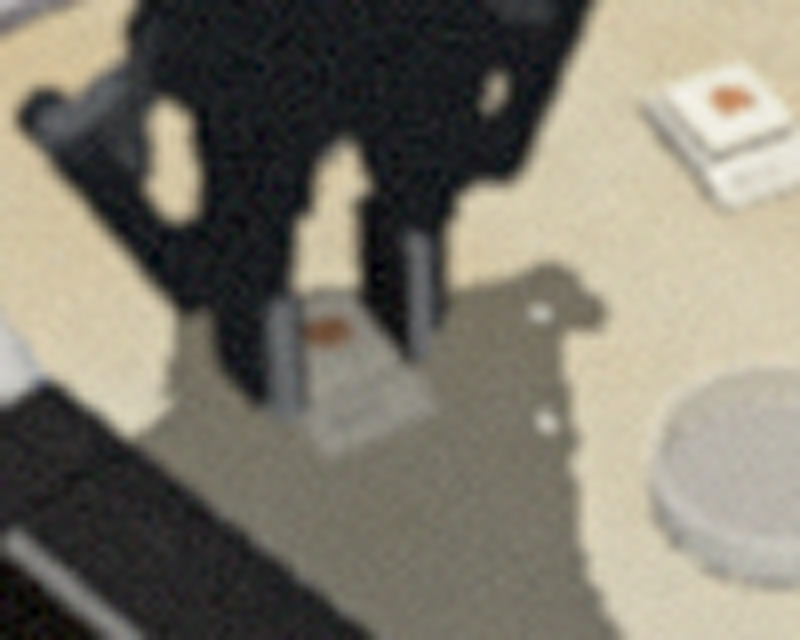

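```bash
python3 - <<'E'
from h import *
import pickle
t,s=pickle.load(open('pics/d0.pkl','rb'))
n=np.array([0.196,0.981,0]);x=np.array([.981,-.196,0])
for h in(12.5,14):
  for z in(0,3,6):
    P=[np.array([438.3,105.8,z])+sg*h*n-11*x for sg in(1,-1)]
    print(h,z,((proj(s,P)-[270,250]+.5)*8-.5).round().tolist())
E
```

```text
12.5 0 [[311.0, 429.0], [408.0, 386.0]]
12.5 3 [[311.0, 419.0], [408.0, 377.0]]
12.5 6 [[310.0, 409.0], [407.0, 367.0]]
14 0 [[305.0, 432.0], [414.0, 384.0]]
14 3 [[305.0, 422.0], [413.0, 374.0]]
14 6 [[305.0, 412.0], [413.0, 364.0]]
```

```bash
python3 - <<'E'
from h import *
import pickle
from cell import ctrl
print(ctrl.nose_length)
t,s=pickle.load(open('pics/d0.pkl','rb'))
n=np.array([0.196,0.981,0]);x=np.array([.981,-.196,0])
for h in(22.5,):
  for z in(0,3,6,9):
    P=[np.array([438.3,106.3,z])+sg*h*n-11*x for sg in(1,-1)]
    print(h,z,((proj(s,P)-[270,250]+.5)*8-.5).round().tolist())
P=[[46.7]]
for z in(19,22,25,28):
    P=[np.array([442.7,107.2,z])+sg*22.5*n-11*x for sg in(1,-1)]
    print(z,((proj(s,P)-[250,210]+.5)*5-.5).round().tolist())
E
```

```text
25.0
22.5 0 [[270.0, 447.0], [444.0, 371.0]]
22.5 3 [[270.0, 438.0], [444.0, 361.0]]
22.5 6 [[269.0, 428.0], [444.0, 351.0]]
22.5 9 [[269.0, 418.0], [444.0, 341.0]]
19 [[256.0, 435.0], [366.0, 388.0]]
22 [[256.0, 429.0], [366.0, 381.0]]
25 [[256.0, 422.0], [366.0, 375.0]]
28 [[255.0, 416.0], [366.0, 369.0]]
```

```bash
python3 -m inch '{"travel":[[0,0,-0.1],[0,0,-0.1],[0,0,-0.1],[0,0,-0.1],[0,0,-0.1],[0,0,0.2],[0,0,0.35],[0,0,0.35],[0,0,0.35],[0,0,0.35]],"twist":[0,0,0,0,0,0,0,0,0,0],"fingers":[4.5,4.5,4.5,4.5,4.5,4.5,4.5,4.5,4.5,4.5]}'; python3 go.py 438.5 105.7 23.5 168.7
python3 - <<'E'
from h import *
s=grab('side')
crop(s,270,250,370,330,8,'pics/s5.png')
E
```

```text
clock: 5.45
eef_pos: [438.2, 105.9, 23.8]
tool_rot: [-3.142, -0.0, 2.945]
force: [0.4, -0.2, -0.2]
width: 45.2
clk 5.45 pos [438.2 105.9  23.8] rot [-1.8000e+02 -1.0000e-02  1.6871e+02] w 45.2 F [ 0.4 -0.2 -0.2] q [-0.49  0.82  0.28  2.22 -1.04  0.24  2.11]
-> (438.5, 105.7, 23.5, 168.7) travel [-0.03 -0.01  0.03] twist 0.0
```

View pics/s5.png

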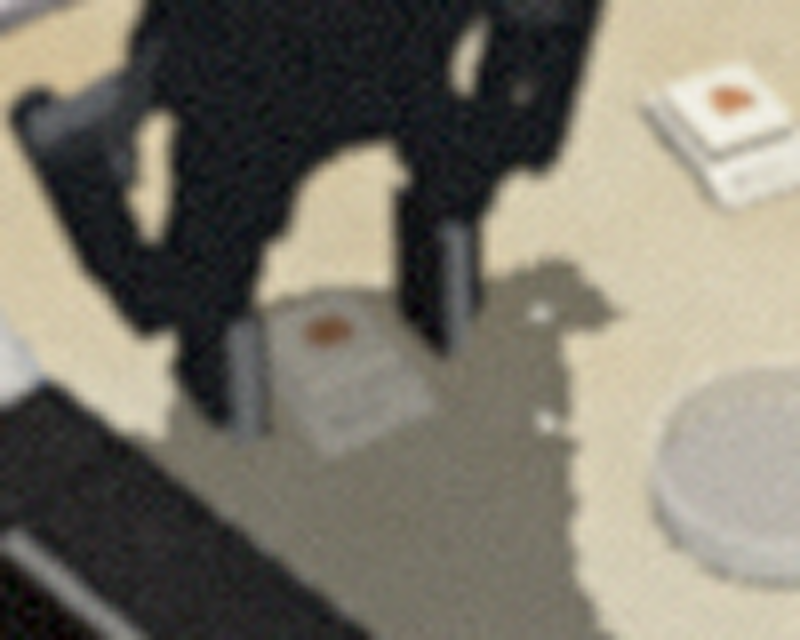

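Tips are now around z≈4 (pad ends at crop (255,438), (450,352)), straddling the cassette, which is undisturbed. Close.

```bash
python3 -m inch '{"travel":[[0,0,0.05],[0,0,0.05],[0,0,0.05],[0,0,0.05],[0,0,0.05],[0,0,0.05],[0,0,0.05],[0,0,0.05],[0,0,0.05],[0,0,0.05]],"twist":[0,0,0,0,0,0,0,0,0,0],"fingers":[2.4,2.4,2.4,2.4,2.4,2.4,2.4,2.4,2.4,2.4]}'; python3 go.py 438.5 105.7 100 168.7
python3 - <<'E'
from h import *
s=grab('side')
crop(s,270,250,370,330,8,'pics/s6.png')
E
```

```text
clock: 6.33
eef_pos: [439.0, 106.0, 25.0]
tool_rot: [3.14, 0.002, 2.944]
force: [-2.8, -0.7, 21.1]
width: 26.5
clk 6.33 pos [439. 106.  25.] rot [1.7989e+02 1.2000e-01 1.6867e+02] w 26.5 F [-2.8 -0.7 21.1] q [-0.49  0.82  0.28  2.22 -1.05  0.24  2.12]
-> (438.5, 105.7, 100.0, 168.7) travel [ 0.02 -0.02 -7.5 ] twist -0.0
```

View pics/s6.png

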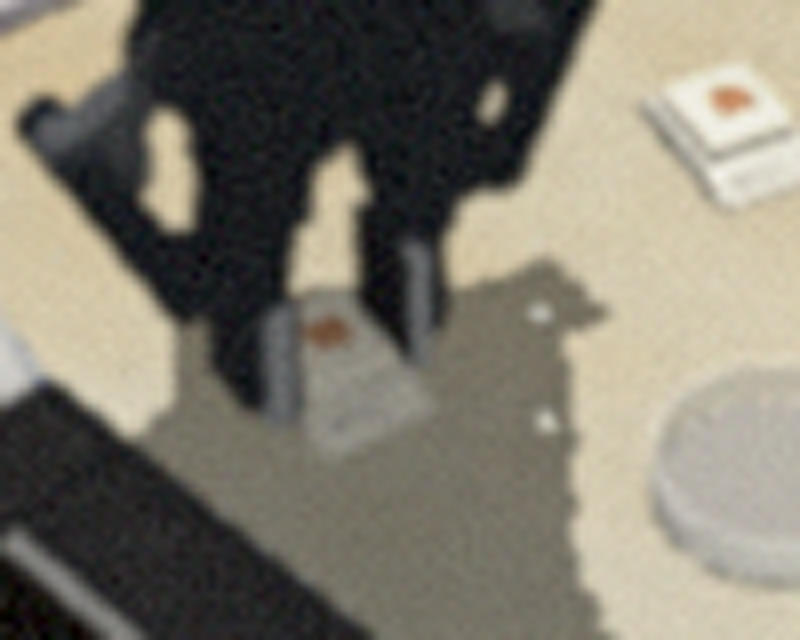

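```bash
python3 -m inch '{"travel":[[0,0,-0.1],[0,0,-0.3],[0,0,-0.6],[0,0,-1],[0,0,-1.5],[0,0,-2],[0,0,-3],[0,0,-4],[0,0,-4],[0,0,-4]],"twist":[0,0,0,0,0,0,0,0,0,0],"fingers":[2.4,2.4,2.4,2.4,2.4,2.4,2.4,2.4,2.4,2.4]}'; python3 go.py 438.5 105.7 100 168.7
python3 - <<'E'
from h import *
s=grab('side')
crop(s,260,230,370,318,7,'pics/s7.png')
E
```

```text
clock: 7.22
eef_pos: [438.6, 106.2, 63.7]
tool_rot: [3.141, 0.001, 2.945]
force: [-0.2, 1.9, -0.3]
width: 26.4
clk 7.22 pos [438.6 106.2  63.7] rot [1.7999e+02 6.0000e-02 1.6874e+02] w 26.4 F [-0.2  1.9 -0.3] q [-0.59  0.76  0.43  2.21 -0.96  0.36  2.03]
-> (438.5, 105.7, 100.0, 168.7) travel [-0.01 -0.05 -3.63] twist 0.0
```

View pics/s7.png

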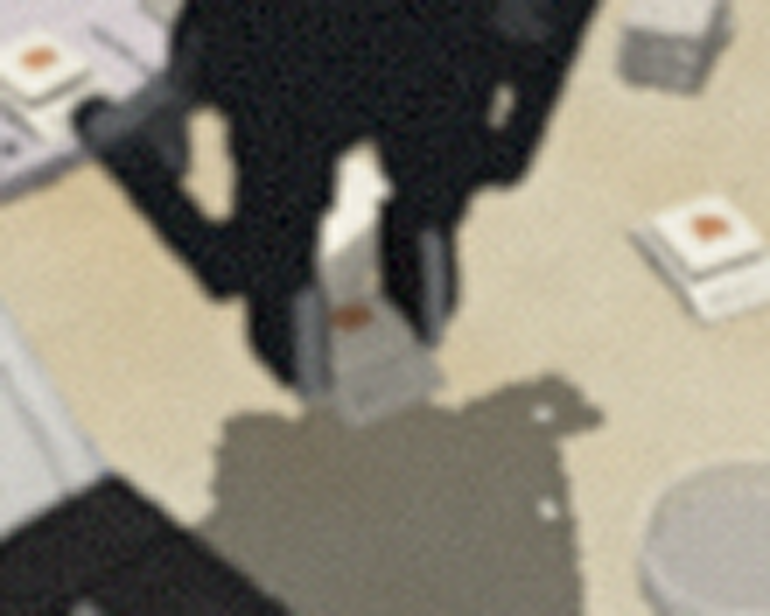

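```bash
python3 go.py 672 66.5 110 176.3
```

```text
clk 7.27 pos [438.3 106.1  63.3] rot [1.7999e+02 2.0000e-02 1.6873e+02] w 26.6 F [-0.5 -0.1 -0.3] q [-0.59  0.76  0.43  2.21 -0.96  0.36  2.03]
-> (672.0, 66.5, 110.0, 176.3) travel [-23.7    0.68  -4.66] twist -7.6
```

```bash
python3 -m inch '{"travel":[[0,0,-2.5],[-2,0,-4.5],[-5,0.1,-4.7],[-8.5,0.2,-4.7],[-12,0.35,-4.7],[-15.5,0.45,-4.7],[-19,0.55,-4.7],[-22,0.6,-4.7],[-23.7,0.68,-4.7],[-23.7,0.68,-4.7]],"twist":[0,0,-1,-2,-4,-6,-7.6,-7.6,-7.6,-7.6],"fingers":[2.4,2.4,2.4,2.4,2.4,2.4,2.4,2.4,2.4,2.4]}'; python3 go.py 672 66.5 60 176.3; python3 - <<'E'
from h import *
t=grab('top');s=grab('side')
crop(s,200,170,340,282,5,'pics/s8.png');crop(t,250,130,370,220,6,'pics/t8.png')
E
```

```text
clock: 8.1
eef_pos: [675.4, 64.5, 109.3]
tool_rot: [-3.14, 0.003, 3.076]
force: [0.1, -0.3, -0.1]
width: 26.4
clk 8.10 pos [675.4  64.5 109.3] rot [-179.92    0.18  176.27] w 26.4 F [ 0.1 -0.3 -0.1] q [-0.48  0.93  0.64  1.56 -0.67  0.88  1.91]
-> (672.0, 66.5, 60.0, 176.3) travel [0.36 0.19 4.92] twist -0.0
```

View pics/s8.png

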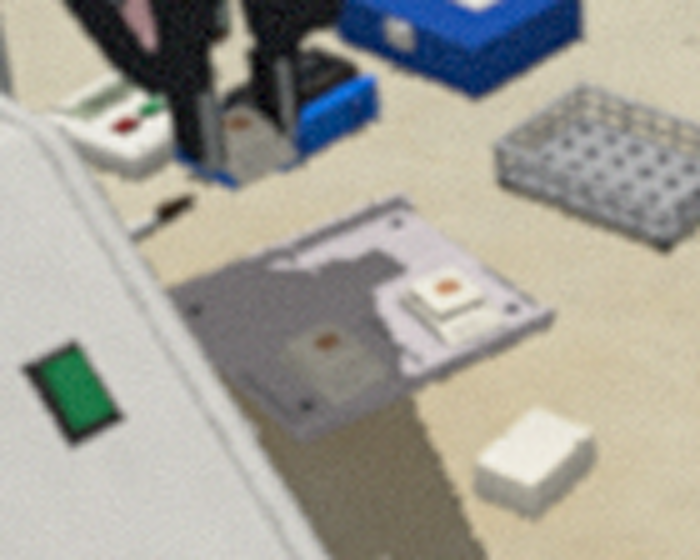

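View pics/t8.png

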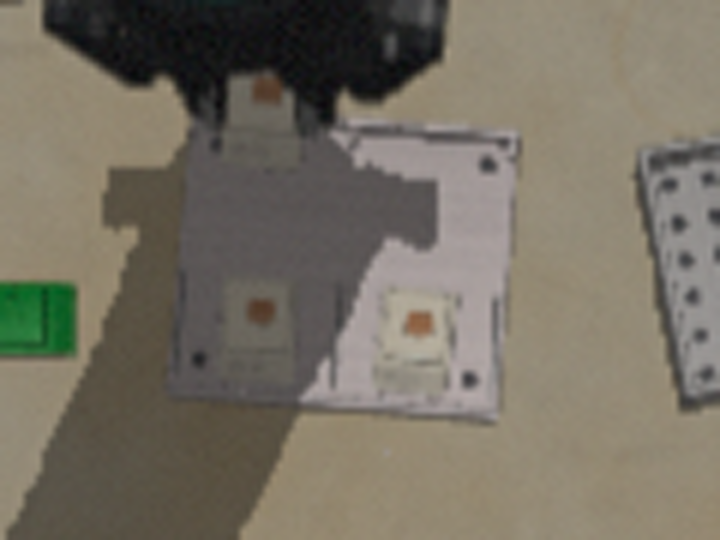

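```bash
python3 -m inch '{"travel":[[0.35,0.2,2],[0.35,0.2,4],[0.35,0.2,5.5],[0.35,0.2,6.4],[0.35,0.2,6.9],[0.35,0.2,7.1],[0.35,0.2,7.2],[0.35,0.2,7.2],[0.35,0.2,7.2],[0.35,0.2,7.2]],"twist":[0,0,0,0,0,0,0,0,0,0],"fingers":[2.4,2.4,2.4,2.4,2.4,2.4,2.4,2.4,2.4,2.4]}'; python3 go.py 672 66.5 32 176.3; python3 - <<'E'
from h import *
t=grab('top');s=grab('side')
crop(s,200,190,320,286,6,'pics/s9.png');crop(t,250,130,370,220,6,'pics/t9.png')
E
```

```text
clock: 9.03
eef_pos: [669.1, 68.4, 39.1]
tool_rot: [3.141, 0.001, 3.077]
force: [0.6, -0.1, -0.9]
width: 26.4
clk 9.03 pos [669.1  68.4  39.1] rot [1.7999e+02 7.0000e-02 1.7631e+02] w 26.4 F [ 0.6 -0.1 -0.9] q [-0.46  1.01  0.57  1.6  -0.73  0.76  1.96]
-> (672.0, 66.5, 32.0, 176.3) travel [-0.3  -0.17  0.71] twist 0.0
```

View pics/s9.png

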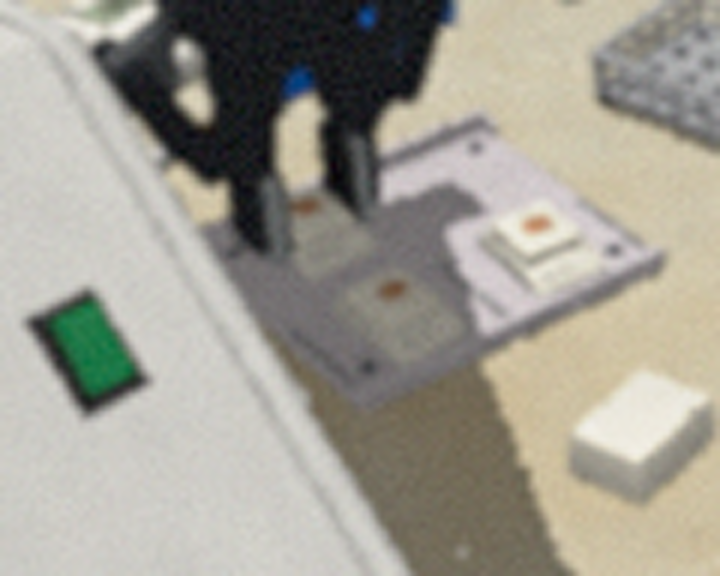

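View pics/t9.png

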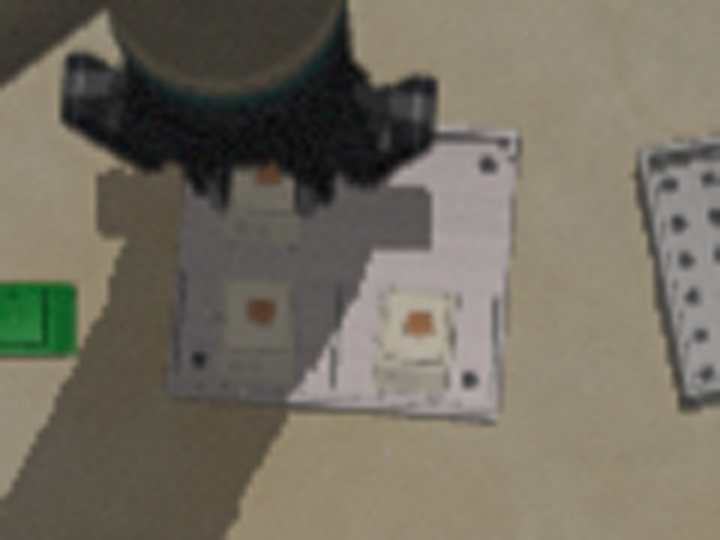

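```bash
python3 -m inch '{"travel":[[-0.3,-0.17,0],[-0.3,-0.17,0],[-0.3,-0.17,0.2],[-0.3,-0.17,0.4],[-0.3,-0.17,0.6],[-0.3,-0.17,0.7],[-0.3,-0.17,0.7],[-0.3,-0.17,0.7],[-0.3,-0.17,0.7],[-0.3,-0.17,0.7]],"twist":[0,0,0,0,0,0,0,0,0,0],"fingers":[2.4,2.4,2.4,2.4,2.4,2.4,2.4,2.4,2.4,2.4]}'; python3 go.py 672 66.5 32 176.3; python3 - <<'E'
from h import *
t=grab('top');s=grab('side')
crop(t,270,140,330,200,10,'pics/t10.png')
P=lambda x,y,z:np.array([670.4,66.6,0])+np.array([.998*x+.0645*y,-.0645*x+.998*y,z])
print(proj(t,[P(-20,14,6),P(-20,-14,6)])); print(((proj(t,[P(-20,14,6),P(-20,-14,6)])-[270,140]+.5)*10-.5).round())
E
```

```text
clock: 9.97
eef_pos: [671.3, 66.5, 31.2]
tool_rot: [3.142, -0.0, 3.077]
force: [0.2, -0.1, 0.6]
width: 26.6
clk 9.97 pos [671.3  66.5  31.2] rot [ 1.8000e+02 -2.0000e-02  1.7631e+02] w 26.6 F [ 0.2 -0.1  0.6] q [-0.45  1.02  0.57  1.59 -0.74  0.75  1.96]
-> (672.0, 66.5, 32.0, 176.3) travel [-0.07  0.   -0.08] twist 0.0
[[288.5061599  169.1318037 ]
 [300.57503707 169.99288547]]
[[190. 296.]
 [310. 304.]]
```

View pics/t10.png

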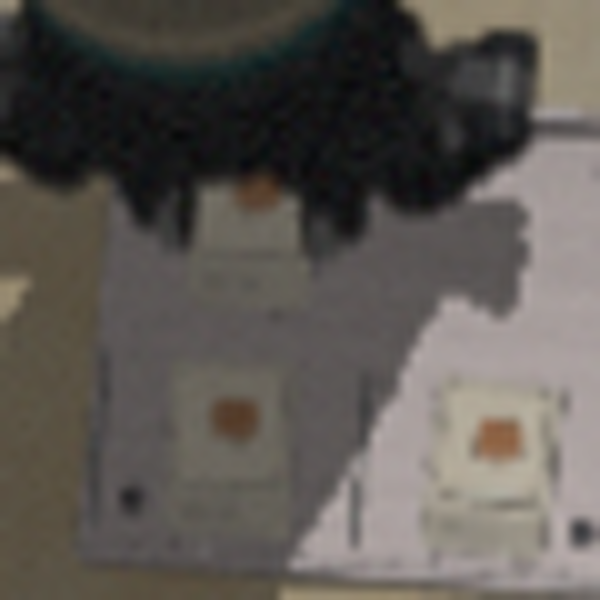

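```bash
python3 -m inch '{"travel":[[0,0,0],[0,0,0],[0,0,0],[0,0,0],[0,0,0],[0,0,-0.5],[0,0,-2],[0,0,-4],[0,0,-7],[0,0,-8]],"twist":[0,0,0,0,0,0,0,0,0,0],"fingers":[4.3,4.3,4.3,4.3,4.3,4.3,4.3,4.3,4.3,4.3]}'; python3 go.py 433.5 -18.8 110 163.5
```

```text
clock: 10.9
eef_pos: [673.9, 65.8, 116.5]
tool_rot: [3.142, 0.007, 3.077]
force: [0.3, -0.0, 0.2]
width: 43.0
clk 10.90 pos [673.9  65.8 116.5] rot [180.     0.38 176.29] w 43.0 F [ 0.3 -0.   0.2] q [-0.48  0.92  0.64  1.57 -0.67  0.88  1.91]
-> (433.5, -18.8, 110.0, 163.5) travel [ 23.45 -10.     0.49] twist 12.8
```

```bash
python3 -m inch '{"travel":[[4,-1.7,0],[8,-3.4,0],[12,-5,0],[16,-6.8,0],[20,-8.5,0.5],[23.2,-9.9,2],[23.4,-10,4],[23.4,-10,6],[23.4,-10,6.5],[23.4,-10,6.5]],"twist":[0,2,5,8,11,12.8,12.8,12.8,12.8,12.8],"fingers":[4.3,4.3,4.3,4.3,4.3,4.3,4.3,4.3,4.3,4.3]}'; python3 go.py 433.5 -18.8 26 163.5;python3 - <<'E'
from h import *
t=grab('top');s=grab('side')
crop(s,310,200,430,296,6,'pics/s11.png')
crop(t,270,130,350,190,9,'pics/t11.png')
E
```

```text
clock: 11.73
eef_pos: [431.8, -18.4, 46.0]
tool_rot: [3.141, -0.001, 2.853]
force: [0.3, -0.4, -0.5]
width: 43.0
clk 11.73 pos [431.8 -18.4  46. ] rot [ 1.7995e+02 -3.0000e-02  1.6344e+02] w 43.0 F [ 0.3 -0.4 -0.5] q [-0.24  0.77  0.32  2.26 -1.05  0.26  2.31]
-> (433.5, -18.8, 26.0, 163.5) travel [-0.17  0.01  2.  ] twist -0.1
```

View pics/s11.png

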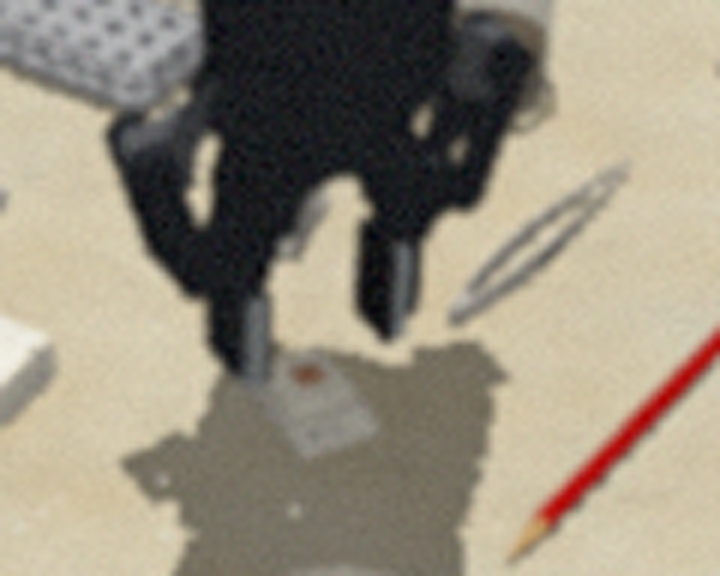

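View pics/t11.png

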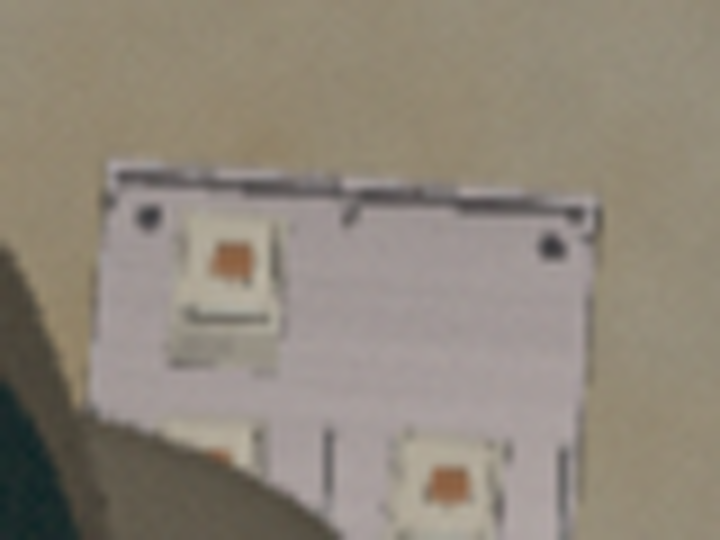

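```bash
python3 -m inch '{"travel":[[-0.17,0,0.5],[-0.17,0,1],[-0.17,0,1.5],[-0.17,0,2],[-0.17,0,2.1],[-0.17,0,2.15],[-0.17,0,2.15],[-0.17,0,2.15],[-0.17,0,2.15],[-0.17,0,2.15]],"twist":[0,0,0,0,0,0,0,0,0,0],"fingers":[4.3,4.3,4.3,4.3,4.3,4.3,4.3,4.3,4.3,4.3]}'; python3 go.py 433.5 -18.8 24 163.5;python3 - <<'E'
from h import *
s=grab('side')
crop(s,320,220,420,300,8,'pics/s12.png')
E
```

```text
clock: 12.67
eef_pos: [436.1, -18.8, 27.8]
tool_rot: [-3.14, -0.006, 2.854]
force: [0.1, -0.0, -0.2]
width: 42.7
clk 12.67 pos [436.1 -18.8  27.8] rot [-179.92   -0.33  163.51] w 42.7 F [ 0.1 -0.  -0.2] q [-0.21  0.81  0.29  2.25 -1.1   0.23  2.36]
-> (433.5, -18.8, 24.0, 163.5) travel [ 0.25 -0.07  0.39] twist 0.0
```

View pics/s12.png

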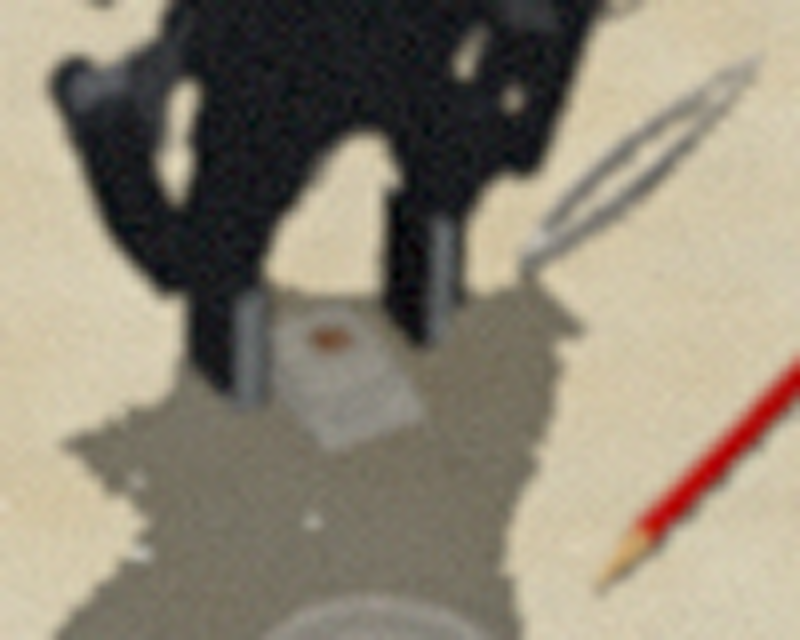

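```bash
python3 -m inch '{"travel":[[-0.1,-0.05,0.1],[-0.1,-0.05,0.2],[-0.1,-0.05,0.35],[-0.1,-0.05,0.35],[-0.1,-0.05,0.35],[-0.1,-0.05,0.35],[-0.1,-0.05,0.35],[-0.1,-0.05,0.35],[-0.1,-0.05,0.35],[-0.1,-0.05,0.35]],"twist":[0,0,0,0,0,0,0,0,0,0],"fingers":[4.3,4.3,4.3,4.3,4.3,4.3,4.3,4.3,4.3,4.3]}'; python3 go.py 436.5 -19.5 24 163.5
```

```text
clock: 13.55
eef_pos: [437.6, -19.6, 24.9]
tool_rot: [-3.14, -0.007, 2.854]
force: [-0.7, -1.0, 0.4]
width: 43.1
clk 13.55 pos [437.6 -19.6  24.9] rot [-179.9    -0.42  163.51] w 43.1 F [-0.7 -1.   0.4] q [-0.21  0.82  0.28  2.25 -1.1   0.23  2.36]
-> (436.5, -19.5, 24.0, 163.5) travel [ 0.11 -0.02  0.09] twist 0.0
```

```bash
python3 -m inch '{"travel":[[0,0,0],[0,0,0],[0,0,0],[0,0,0],[0,0,0],[0,0,0],[0,0,0],[0,0,0],[0,0,0],[0,0,0]],"twist":[0,0,0,0,0,0,0,0,0,0],"fingers":[2.4,2.4,2.4,2.4,2.4,2.4,2.4,2.4,2.4,2.4]}'; python3 go.py 436.5 -19.5 24 163.5; python3 - <<'E'
from h import *
s=grab('side')
crop(s,320,220,420,300,8,'pics/s13.png')
E
```

```text
clock: 14.38
eef_pos: [437.6, -19.6, 25.2]
tool_rot: [-3.14, -0.007, 2.854]
force: [-0.2, -0.7, 4.5]
width: 26.3
clk 14.38 pos [437.6 -19.6  25.2] rot [-179.91   -0.4   163.5 ] w 26.3 F [-0.2 -0.7  4.5] q [-0.21  0.82  0.29  2.25 -1.1   0.23  2.36]
-> (436.5, -19.5, 24.0, 163.5) travel [ 0.11 -0.02  0.12] twist 0.0
```

View pics/s13.png

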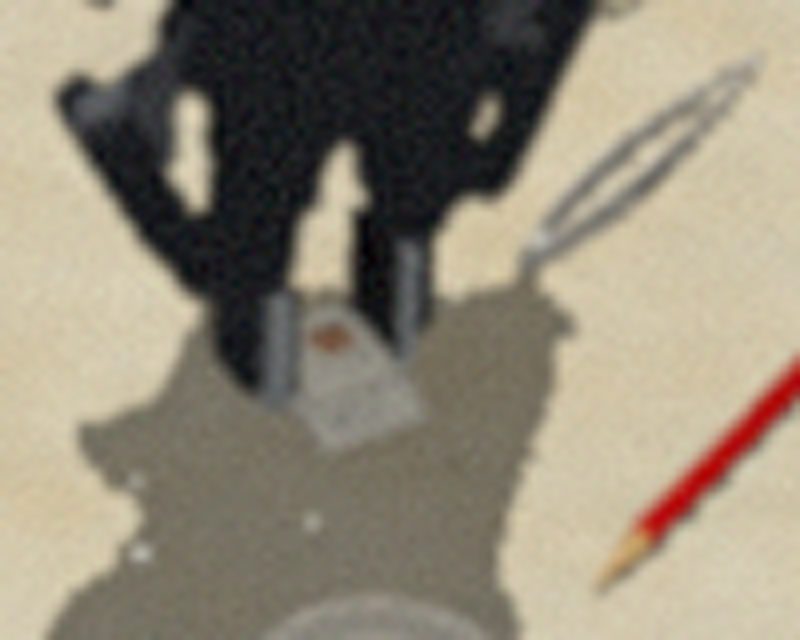

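```bash
python3 go.py 671.5 6.4 90 176.3; python3 -m inch '{"travel":[[0,0,-0.2],[0,0,-0.6],[0,0,-1.2],[0,0,-2],[0,0,-3],[0,0,-4.5],[0,0,-6],[-0.5,0,-7],[-2,0.5,-7.5],[-4,1,-7.5]],"twist":[0,0,0,0,0,0,0,0,0,0],"fingers":[2.4,2.4,2.4,2.4,2.4,2.4,2.4,2.4,2.4,2.4]}'; python3 go.py 671.5 6.4 90 176.3; python3 - <<'E'
from h import *
s=grab('side')
crop(s,310,200,430,296,6,'pics/s14.png')
E
```

```text
clk 14.43 pos [437.6 -19.6  25.2] rot [-179.91   -0.41  163.5 ] w 26.3 F [-0.6  1.1  5.2] q [-0.21  0.82  0.29  2.25 -1.1   0.23  2.36]
-> (671.5, 6.4, 90.0, 176.3) travel [-21.64   9.13  -6.65] twist -12.8
clock: 15.27
eef_pos: [478.8, -21.0, 101.0]
tool_rot: [-3.14, -0.008, 2.853]
force: [0.6, 0.1, -0.1]
width: 26.2
clk 15.27 pos [478.8 -21.  101. ] rot [-179.92   -0.45  163.49] w 26.2 F [ 0.6  0.1 -0.1] q [-0.41  0.74  0.61  2.12 -0.85  0.55  2.12]
-> (671.5, 6.4, 90.0, 176.3) travel [-17.7    8.11   0.95] twist -12.8
```

View pics/s14.png

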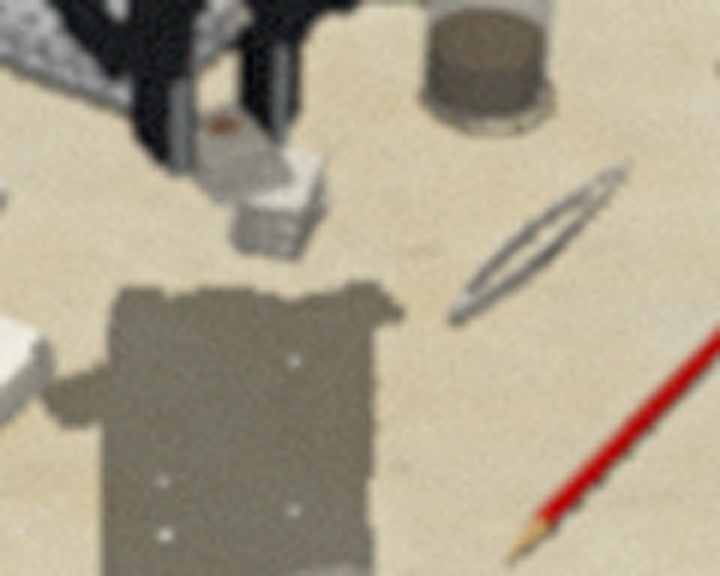

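```bash
python3 -m inch '{"travel":[[-4,1.8,0],[-8,3.6,0],[-12,5.5,0],[-15,7,0],[-17,7.8,0],[-17.6,8.1,0.5],[-17.6,8.1,2],[-17.6,8.1,3.5],[-17.6,8.1,4.5],[-17.6,8.1,4.5]],"twist":[-2,-4,-7,-10,-12,-12.8,-12.8,-12.8,-12.8,-12.8],"fingers":[2.4,2.4,2.4,2.4,2.4,2.4,2.4,2.4,2.4,2.4]}'; python3 go.py 671.5 6.4 37 176.3
```

```text
clock: 16.15
eef_pos: [666.6, 6.4, 49.4]
tool_rot: [-3.142, -0.015, 3.075]
force: [-0.6, -0.2, -0.6]
width: 26.4
clk 16.15 pos [666.6   6.4  49.4] rot [-180.     -0.88  176.2 ] w 26.4 F [-0.6 -0.2 -0.6] q [-0.38  1.    0.6   1.6  -0.73  0.8   2.05]
-> (671.5, 6.4, 37.0, 176.3) travel [-0.5   0.03  1.24] twist -0.1
```

```bash
python3 -m inch '{"travel":[[-0.2,0,0.2],[-0.4,0,0.5],[-0.4,0,0.9],[-0.4,0,1.0],[-0.4,0,1.0],[-0.4,0,1.0],[-0.4,0,1.0],[-0.4,0,1.0],[-0.4,0,1.0],[-0.4,0,1.0]],"twist":[0,0,0,0,0,0,0,0,0,0],"fingers":[2.4,2.4,2.4,2.4,2.4,2.4,2.4,2.4,2.4,2.4]}'; python3 go.py 671.5 6.4 31.5 176.3;python3 - <<'E'
from h import *
t=grab('top');s=grab('side')
crop(t,285,140,345,200,10,'pics/t15.png')
P=lambda x,y,z:np.array([666.5,6.7,0])+np.array([.998*x+.0645*y,-.0645*x+.998*y,z])
for z in (6,12): print(((proj(t,[P(-20,14,z),P(-20,-14,z)])-[285,140]+.5)*10-.5).round())
E
```

```text
clock: 16.98
eef_pos: [674.8, 6.0, 43.3]
tool_rot: [-3.141, -0.007, 3.077]
force: [-1.2, 0.2, -0.5]
width: 26.1
clk 16.98 pos [674.8   6.   43.3] rot [-179.99   -0.42  176.31] w 26.1 F [-1.2  0.2 -0.5] q [-0.37  1.02  0.6   1.58 -0.74  0.79  2.05]
-> (671.5, 6.4, 31.5, 176.3) travel [0.32 0.01 1.18] twist 0.0
[[298. 314.]
 [419. 323.]]
[[298. 307.]
 [419. 315.]]
```

View pics/t15.png

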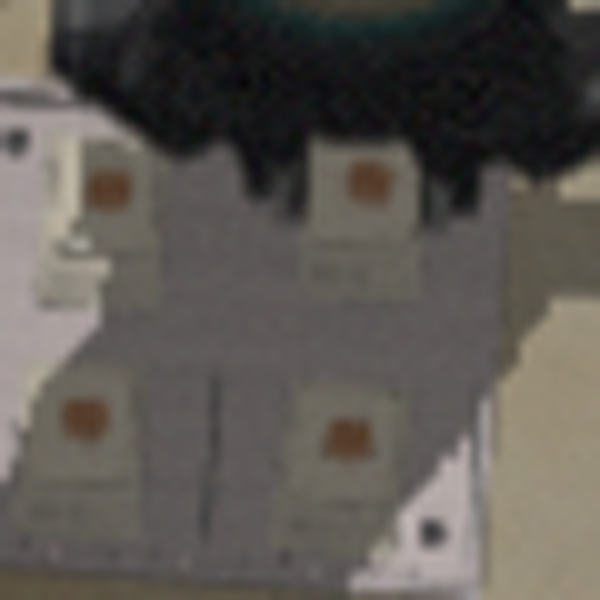

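```bash
python3 -m inch '{"travel":[[0.1,0,0.3],[0.1,0,0.6],[0.1,0,0.9],[0.1,0,1.05],[0.1,0,1.15],[0.1,0,1.15],[0.1,0,1.15],[0.1,0,1.15],[0.1,0,1.15],[0.1,0,1.15]],"twist":[0,0,0,0,0,0,0,0,0,0],"fingers":[2.4,2.4,2.4,2.4,2.4,2.4,2.4,2.4,2.4,2.4]}'; python3 go.py 673.5 6.4 31.5 176.3;python3 - <<'E'
from h import *
t=grab('top');s=grab('side')
crop(t,285,140,345,200,10,'pics/t16.png')
E
```

```text
clock: 17.92
eef_pos: [673.7, 6.1, 31.7]
tool_rot: [-3.141, -0.007, 3.077]
force: [0.3, 0.3, 0.0]
width: 26.0
clk 17.92 pos [673.7   6.1  31.7] rot [-179.99   -0.42  176.3 ] w 26.0 F [0.3 0.3 0. ] q [-0.37  1.03  0.59  1.59 -0.75  0.77  2.06]
-> (673.5, 6.4, 31.5, 176.3) travel [0.02 0.03 0.02] twist 0.0
```

View pics/t16.png

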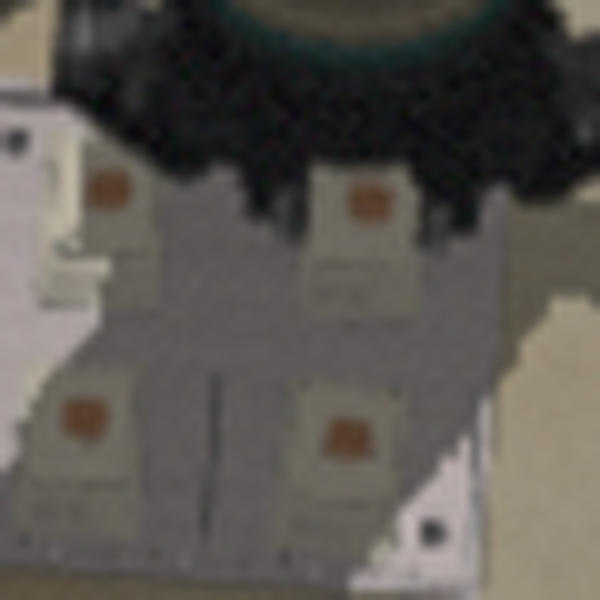

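```bash
python3 -m inch '{"travel":[[0,0,0.04],[0,0,0.04],[0,0,0.04],[0,0,0.04],[0,0,0.04],[0,0,-0.3],[0,0,-1],[0,0,-2.5],[0,0,-5],[0,0,-7.5]],"twist":[0,0,0,0,0,0,0,0,0,0],"fingers":[2.8,3.1,3.2,3.2,3.2,3.2,3.2,3.2,4,4.4]}'; python3 go.py 507 -82 110 120.5; python3 - <<'E'
from h import *
t=grab('top');s=grab('side')
crop(t,270,130,350,190,9,'pics/t17.png');crop(s,225,190,325,270,7,'pics/s17.png')
E
```

```text
clock: 18.85
eef_pos: [673.9, 5.9, 108.2]
tool_rot: [-3.141, -0.008, 3.077]
force: [0.6, -0.2, 0.2]
width: 44.0
clk 18.85 pos [673.9   5.9 108.2] rot [-179.97   -0.46  176.28] w 44.0 F [ 0.6 -0.2  0.2] q [-0.4   0.94  0.65  1.56 -0.68  0.89  2.01]
-> (507.0, -82.0, 110.0, 120.5) travel [16.09 -9.85 -0.04] twist 55.8
```

View pics/s17.png

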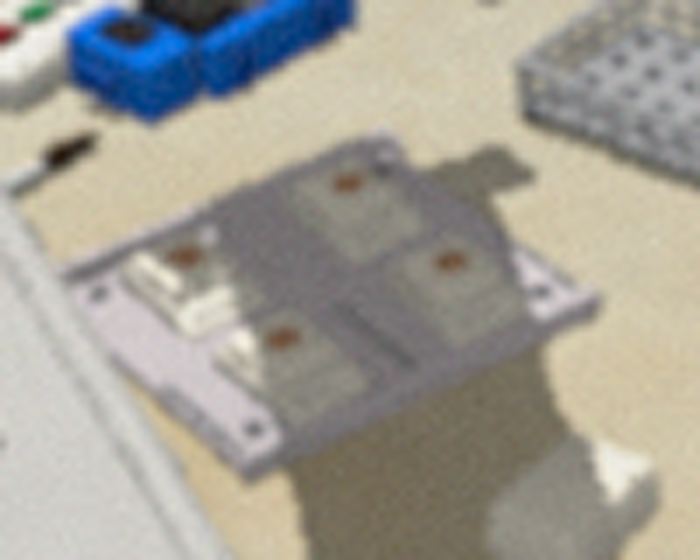

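```bash
python3 -m inch '{"travel":[[2,-1.2,0],[5,-3,0],[9,-5.5,0],[13,-8,0],[16,-9.8,0],[16.1,-9.85,0],[16.1,-9.85,1],[16.1,-9.85,3],[16.1,-9.85,4],[16.1,-9.85,4]],"twist":[7,14,21,28,35,42,49,55.8,55.8,55.8],"fingers":[5.5,5.5,5.5,5.5,5.5,5.5,5.5,5.5,5.5,5.5]}'; python3 go.py 507 -82 34 120.5; python3 - <<'E'
from h import *
t=grab('top');s=grab('side')
crop(s,310,180,410,260,7,'pics/s18.png')
E
```

```text
clock: 19.78
eef_pos: [506.1, -81.3, 66.9]
tool_rot: [-3.134, -0.006, 2.103]
force: [-0.1, -0.5, -0.1]
width: 54.7
clk 19.78 pos [506.1 -81.3  66.9] rot [-179.57   -0.35  120.52] w 54.7 F [-0.1 -0.5 -0.1] q [-0.35  0.89  0.74  2.05 -1.04  0.65  1.64]
-> (507.0, -82.0, 34.0, 120.5) travel [-0.13  0.07  3.29] twist 0.0
```

View pics/s18.png

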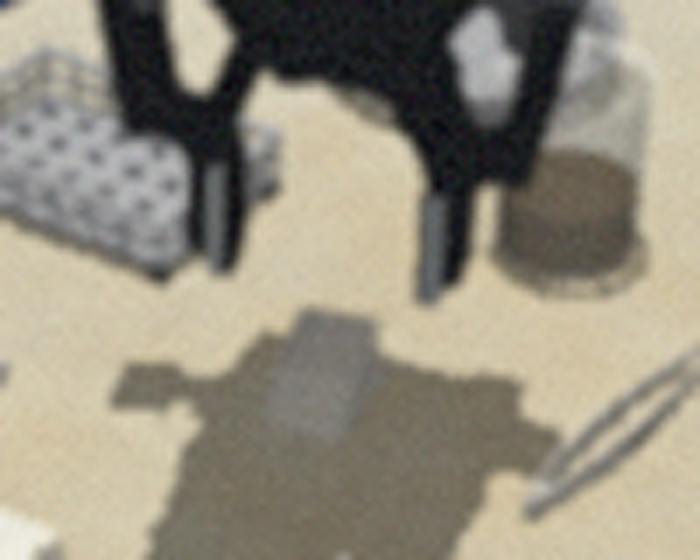

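```bash
python3 -m inch '{"travel":[[-0.1,0.05,1],[-0.1,0.05,2],[-0.1,0.05,2.7],[-0.1,0.05,3.1],[-0.1,0.05,3.2],[-0.1,0.05,3.2],[-0.1,0.05,3.2],[-0.1,0.05,3.2],[-0.1,0.05,3.2],[-0.1,0.05,3.2]],"twist":[0,0,0,0,0,0,0,0,0,0],"fingers":[5.5,5.5,5.5,5.5,5.5,4.5,4.5,4.5,4.5,4.5]}'; python3 go.py 507 -82 34 120.5; python3 - <<'E'
from h import *
s=grab('side')
crop(s,310,180,410,260,7,'pics/s19.png')
E
```

```text
clock: 20.72
eef_pos: [507.7, -82.4, 36.1]
tool_rot: [-3.135, -0.004, 2.103]
force: [-1.0, 0.6, -0.4]
width: 44.7
clk 20.72 pos [507.7 -82.4  36.1] rot [-179.65   -0.22  120.52] w 44.7 F [-1.   0.6 -0.4] q [-0.29  0.91  0.63  2.05 -1.06  0.56  1.66]
-> (507.0, -82.0, 34.0, 120.5) travel [ 0.07 -0.04  0.21] twist 0.0
```

View pics/s19.png

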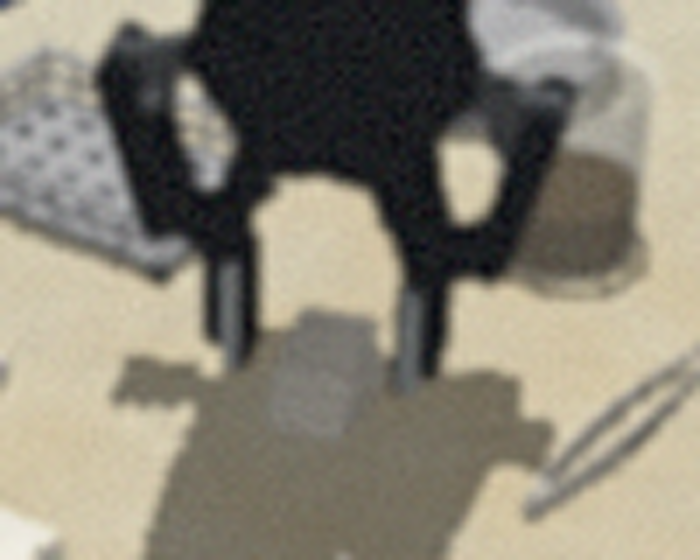

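Straddles the moulds (pad ends at crop (235,365) and (410,388), stack between at (325,370)). Lower 2 mm and close.

```bash
python3 -m inch '{"travel":[[0.05,0,0.1],[0.05,0,0.2],[0.05,0,0.2],[0.05,0,0.2],[0.05,0,0.2],[0.05,0,0.2],[0.05,0,0.2],[0.05,0,0.2],[0.05,0,0.2],[0.05,0,0.2]],"twist":[0,0,0,0,0,0,0,0,0,0],"fingers":[4.5,2.6,2.6,2.6,2.6,2.6,2.6,2.6,2.6,2.6]}'; python3 go.py 507 -82 34 120.5; python3 - <<'E'
from h import *
s=grab('side')
crop(s,310,180,410,260,7,'pics/s20.png')
E
```

```text
clock: 21.6
eef_pos: [507.3, -82.0, 33.9]
tool_rot: [-3.135, -0.004, 2.103]
force: [-1.5, -1.3, -0.1]
width: 26.0
clk 21.60 pos [507.3 -82.   33.9] rot [-179.63   -0.24  120.51] w 26.0 F [-1.5 -1.3 -0.1] q [-0.28  0.91  0.62  2.05 -1.07  0.55  1.66]
-> (507.0, -82.0, 34.0, 120.5) travel [ 0.01 -0.02 -0.01] twist 0.0
```

View pics/s20.png

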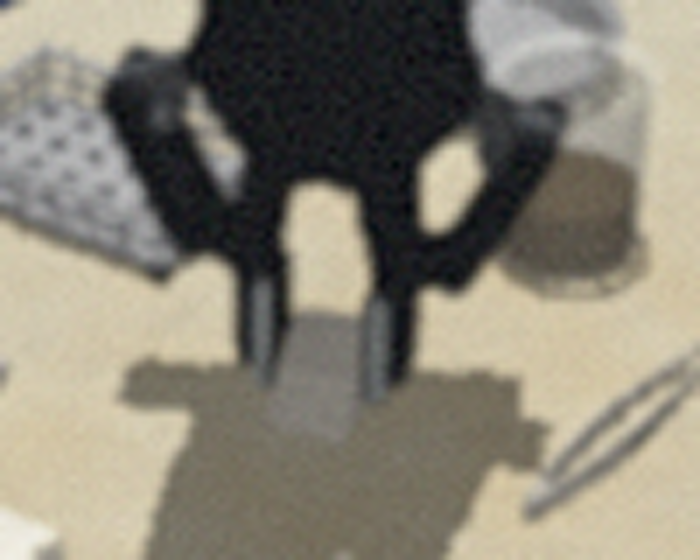

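```bash
python3 -m inch '{"travel":[[0,0,0],[0,0,0],[0,0,0],[0,0,0],[0,0,0],[0,0,-0.3],[0,0,-1],[0,0,-2],[0,0,-3],[0,0,-3.5]],"twist":[0,0,0,0,0,0,0,0,0,0],"fingers":[2,2,2,2,2,2,2,2,2,2]}'; python3 go.py 638.5 -114 110 100.9; python3 - <<'E'
from h import *
s=grab('side')
crop(s,310,160,410,240,7,'pics/s21.png')
E
```

```text
clock: 22.48
eef_pos: [508.3, -82.3, 70.5]
tool_rot: [-3.137, -0.003, 2.103]
force: [-0.4, -0.3, -0.0]
width: 23.8
clk 22.48 pos [508.3 -82.3  70.5] rot [-1.7971e+02 -1.5000e-01  1.2051e+02] w 23.8 F [-0.4 -0.3 -0. ] q [-0.33  0.86  0.69  2.04 -0.99  0.62  1.59]
-> (638.5, -114.0, 110.0, 100.9) travel [-9.33  9.59 -4.02] twist 19.6
```

View pics/s21.png

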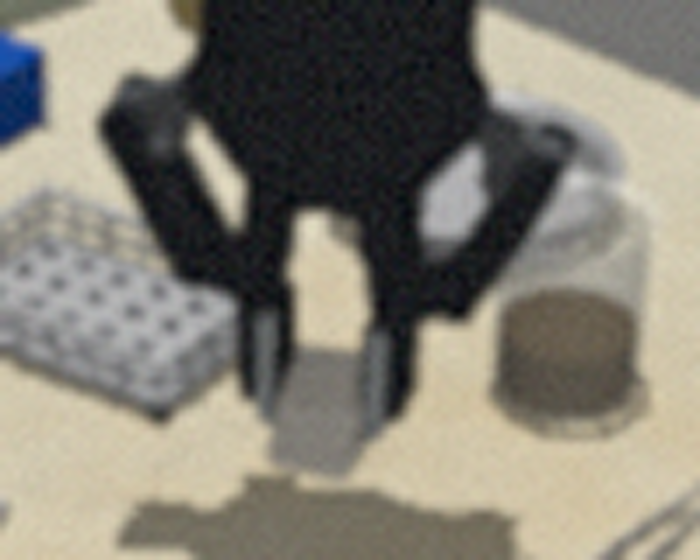

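```bash
python3 -m inch '{"travel":[[0,0,-2],[-1,1,-4],[-3,3,-4],[-5,5,-4],[-7,7.2,-4],[-9,9.2,-4],[-9.3,9.6,-4],[-9.3,9.6,-4],[-9.3,9.6,-4],[-9.3,9.6,-4]],"twist":[0,3,7,11,15,19.6,19.6,19.6,19.6,19.6],"fingers":[2,2,2,2,2,2,2,2,2,2]}'; python3 go.py 638.5 -114 60 100.9; python3 - <<'E'
from h import *
t=grab('top');s=grab('side')
crop(s,280,150,380,230,7,'pics/s22.png');crop(t,335,130,425,205,8,'pics/t22.png')
E
```

```text
clock: 23.37
eef_pos: [636.3, -113.1, 107.7]
tool_rot: [-3.133, -0.003, 1.761]
force: [-0.4, 0.2, -0.8]
width: 23.4
clk 23.37 pos [ 636.3 -113.1  107.7] rot [-1.7950e+02 -1.7000e-01  1.0089e+02] w 23.4 F [-0.4  0.2 -0.8] q [-0.33  0.99  0.88  1.65 -0.9   0.97  1.08]
-> (638.5, -114.0, 60.0, 100.9) travel [-0.15  0.24  4.77] twist -0.0
```

View pics/s22.png

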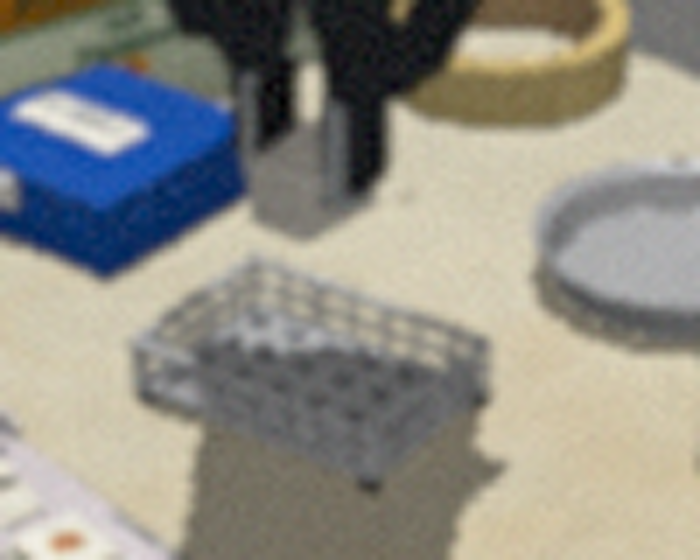

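View pics/t22.png

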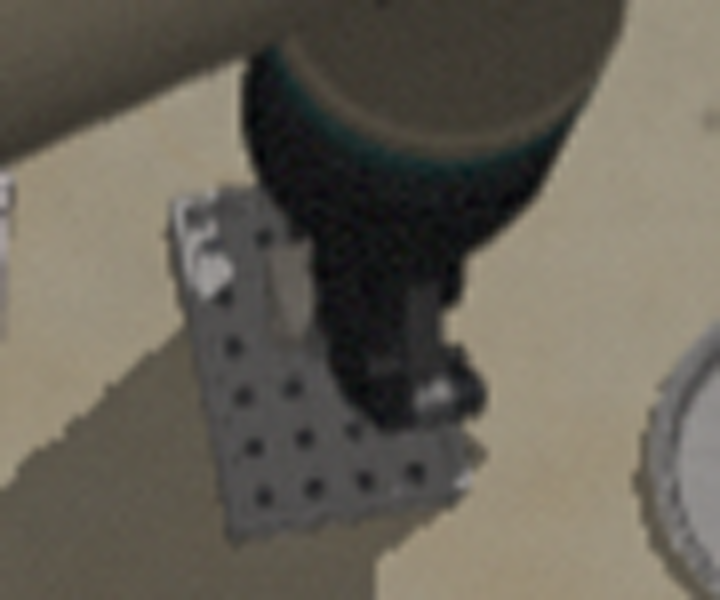

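```bash
python3 -m inch '{"travel":[[-0.1,0.1,1.5],[-0.1,0.1,3],[-0.1,0.1,4.3],[-0.1,0.1,5.2],[-0.1,0.1,5.7],[-0.1,0.1,5.9],[-0.1,0.1,5.9],[-0.1,0.1,5.9],[-0.1,0.1,5.9],[-0.1,0.1,5.9]],"twist":[0,0,0,0,0,0,0,0,0,0],"fingers":[2,2,2,2,2,2,2,2,2,2]}'; python3 go.py 638.5 -114 40.5 100.9; python3 - <<'E'
from h import *
t=grab('top');s=grab('side')
crop(s,280,170,380,250,7,'pics/s23.png');crop(t,335,130,425,205,8,'pics/t23.png')
E
```

```text
clock: 24.3
eef_pos: [638.9, -114.3, 49.5]
tool_rot: [-3.135, -0.001, 1.761]
force: [0.4, -0.1, -1.5]
width: 23.5
clk 24.30 pos [ 638.9 -114.3   49.5] rot [-1.7964e+02 -7.0000e-02  1.0091e+02] w 23.5 F [ 0.4 -0.1 -1.5] q [-0.3   1.06  0.82  1.66 -0.97  0.88  1.12]
-> (638.5, -114.0, 40.5, 100.9) travel [ 0.04 -0.03  0.9 ] twist 0.0
```

View pics/s23.png

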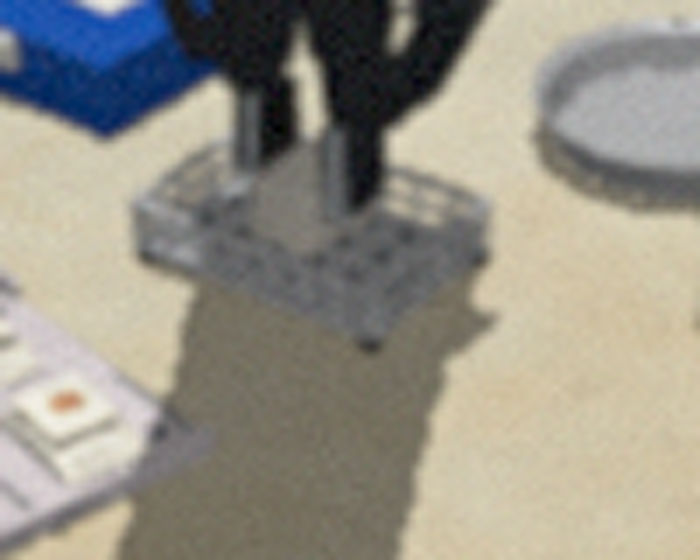

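View pics/t23.png

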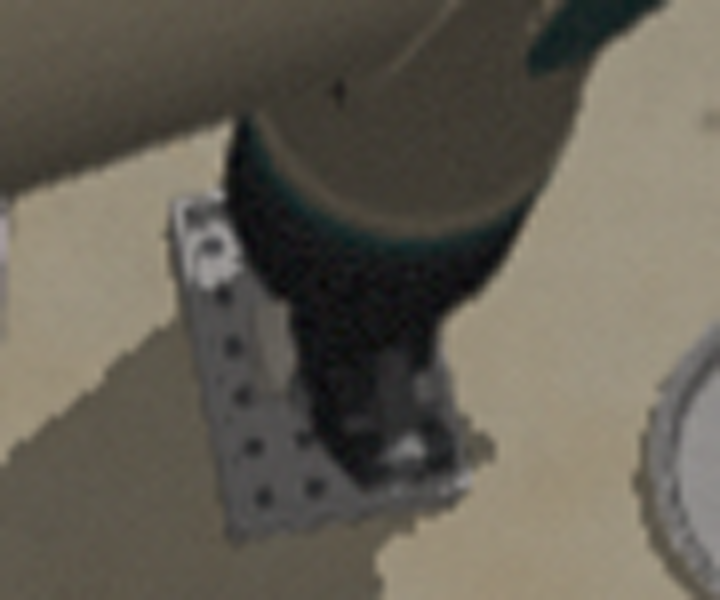

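```bash
python3 -m inch '{"travel":[[0,0,0.3],[0,0,0.6],[0,0,0.8],[0,0,0.9],[0,0,0.9],[0,0,0.9],[0,0,0.9],[0,0,0.9],[0,0,0.9],[0,0,0.9]],"twist":[0,0,0,0,0,0,0,0,0,0],"fingers":[2,2,2,2,2,2,2,2,2,2]}'; python3 go.py 638.5 -114 40.5 100.9
```

```text
clock: 25.23
eef_pos: [638.3, -114.0, 40.2]
tool_rot: [-3.134, -0.002, 1.761]
force: [-2.4, 1.4, 4.7]
width: 23.4
clk 25.23 pos [ 638.3 -114.    40.2] rot [-1.7957e+02 -1.3000e-01  1.0091e+02] w 23.4 F [-2.4  1.4  4.7] q [-0.3   1.07  0.81  1.67 -0.98  0.87  1.13]
-> (638.5, -114.0, 40.5, 100.9) travel [-0.    0.02 -0.03] twist 0.0
```

Contact with the floor (4.7 N). Release and lift.

```bash
python3 -m inch '{"travel":[[0,0,0],[0,0,0],[0,0,0],[0,0,0],[0,0,0],[0,0,-0.5],[0,0,-2],[0,0,-4],[0,0,-7],[0,0,-8]],"twist":[0,0,0,0,0,0,0,0,0,0],"fingers":[3,4,4.2,4.2,4.2,4.2,4.2,4.2,4.2,4.2]}'; python3 go.py 509.5 53.3 100 101; python3 - <<'E'
from h import *
s=grab('side')
crop(s,280,170,380,250,7,'pics/s24.png')
E
```

```text
clock: 26.07
eef_pos: [640.9, -115.8, 124.9]
tool_rot: [-3.139, 0.002, 1.761]
force: [1.5, -1.5, 1.3]
width: 42.0
clk 26.07 pos [ 640.9 -115.8  124.9] rot [-1.7988e+02  1.0000e-01  1.0088e+02] w 42.0 F [ 1.5 -1.5  1.3] q [-0.34  0.97  0.9   1.64 -0.88  0.99  1.06]
-> (509.5, 53.3, 100.0, 101.0) travel [19.09 -9.7   2.48] twist -0.1
```

View pics/s24.png

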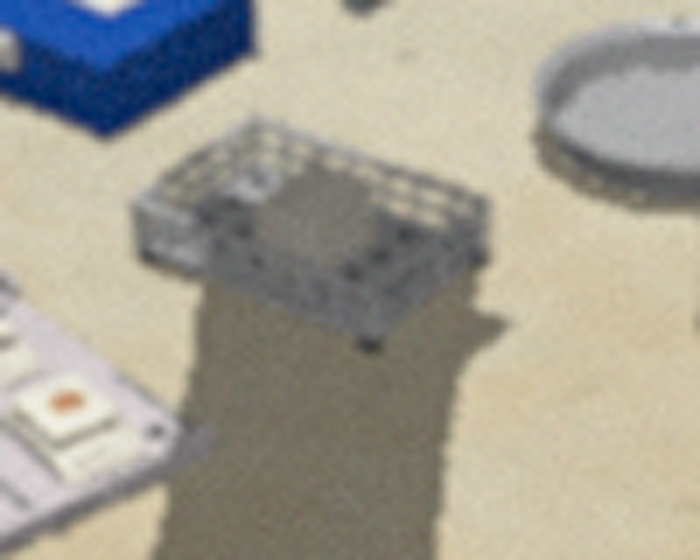

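```bash
python3 -m inch '{"travel":[[3,-1.5,0],[7,-3.5,0],[10.5,-5.3,0],[14,-7,0],[17,-8.7,0.5],[18.8,-9.6,1.5],[19.1,-9.7,3],[19.1,-9.7,5],[19.1,-9.7,6],[19.1,-9.7,6]],"twist":[0,0,0,0,0,0,0,0,0,0],"fingers":[5.2,5.2,5.2,5.2,5.2,5.2,5.2,5.2,5.2,5.2]}'; python3 go.py 509.5 53.3 28 101; python3 - <<'E'
from h import *
t=grab('top');s=grab('side')
crop(s,280,210,380,290,7,'pics/s25.png');crop(t,345,140,405,200,10,'pics/t25.png')
E
```

```text
clock: 26.95
eef_pos: [505.9, 55.6, 59.5]
tool_rot: [-3.131, -0.003, 1.762]
force: [-0.2, 0.0, -0.0]
width: 51.9
clk 26.95 pos [505.9  55.6  59.5] rot [-1.7942e+02 -1.7000e-01  1.0093e+02] w 51.9 F [-0.2  0.  -0. ] q [-0.61  0.9   0.72  2.06 -1.06  0.64  1.06]
-> (509.5, 53.3, 28.0, 101.0) travel [-0.3   0.34  3.14] twist -0.1
```

View pics/s25.png

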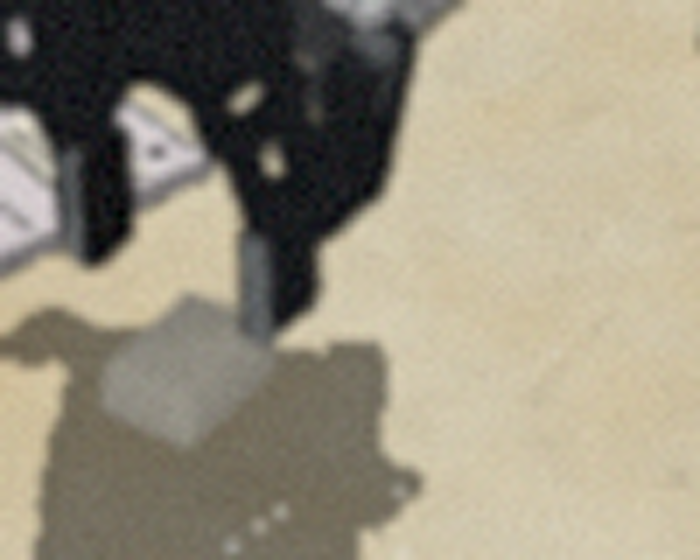

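View pics/t25.png

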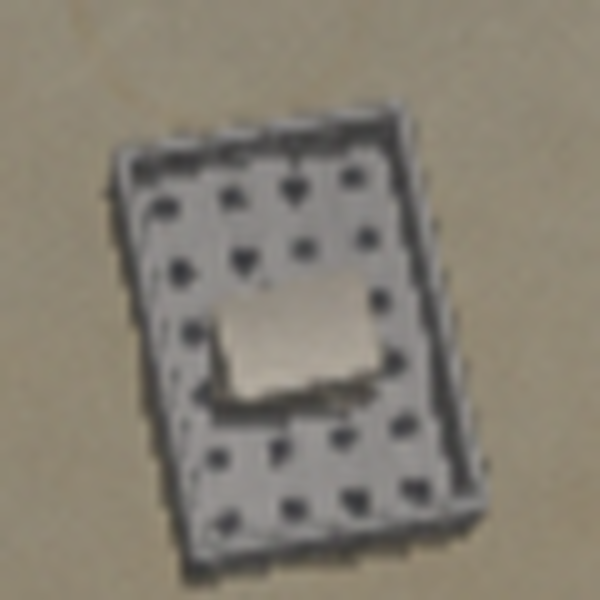

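```bash
python3 -m inch '{"travel":[[-0.2,0.2,0],[-0.2,0.2,0],[-0.2,0.2,0.5],[-0.2,0.2,1],[-0.2,0.2,1],[-0.2,0.2,1],[-0.2,0.2,1],[-0.2,0.2,1],[-0.2,0.2,1],[-0.2,0.2,1]],"twist":[0,0,0,0,0,0,0,0,0,0],"fingers":[5.2,5.2,5.2,5.2,5.2,5.2,5.2,5.2,5.2,5.2]}'; python3 go.py 509.5 53.3 28 101
```

```text
clock: 27.88
eef_pos: [509.5, 53.5, 51.0]
tool_rot: [-3.134, -0.002, 1.761]
force: [-0.2, 0.2, -0.0]
width: 52.2
clk 27.88 pos [509.5  53.5  51. ] rot [-1.7959e+02 -1.0000e-01  1.0091e+02] w 52.2 F [-0.2  0.2 -0. ] q [-0.59  0.9   0.69  2.05 -1.07  0.61  1.06]
-> (509.5, 53.3, 28.0, 101.0) travel [-0.02  0.01  2.3 ] twist -0.1
```

```bash
python3 -m inch '{"travel":[[0,0,0.8],[0,0,1.6],[0,0,2.1],[0,0,2.3],[0,0,2.3],[0,0,2.3],[0,0,2.3],[0,0,2.3],[0,0,2.3],[0,0,2.3]],"twist":[0,0,0,0,0,0,0,0,0,0],"fingers":[5.2,5.2,5.2,5.2,5.2,5.2,5.2,4.2,4.2,4.2]}'; python3 go.py 509.5 53.3 28 101;  python3 - <<'E'
from h import *
t=grab('top');s=grab('side')
crop(s,280,210,380,290,7,'pics/s26.png')
E
```

```text
clock: 28.72
eef_pos: [509.4, 53.5, 28.0]
tool_rot: [-3.134, -0.002, 1.761]
force: [-0.1, 0.4, 0.2]
width: 41.8
clk 28.72 pos [509.4  53.5  28. ] rot [-1.7959e+02 -1.0000e-01  1.0091e+02] w 41.8 F [-0.1  0.4  0.2] q [-0.53  0.92  0.59  2.05 -1.07  0.53  1.06]
-> (509.5, 53.3, 28.0, 101.0) travel [-0.02  0.01  0.  ] twist -0.1
```

View pics/s26.png

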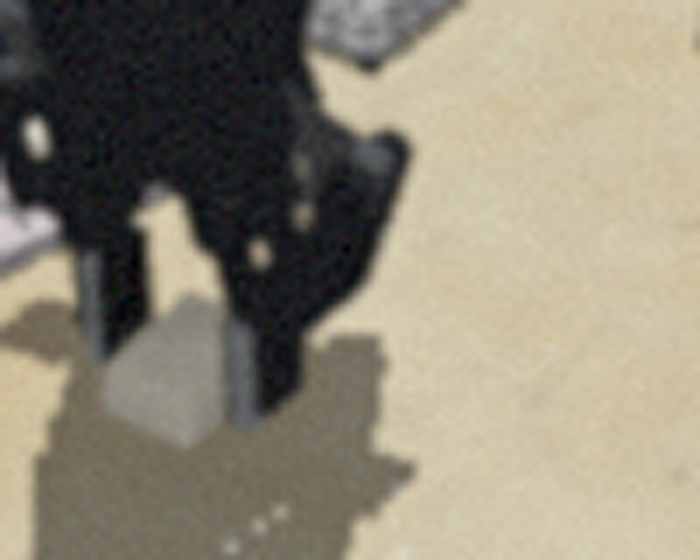

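```bash
python3 -m inch '{"travel":[[0,0,0],[0,0,0],[0,0,0],[0,0,0],[0,0,0],[0,0,0],[0,0,0],[0,0,-0.2],[0,0,-0.6],[0,0,-1]],"twist":[0,0,0,0,0,0,0,0,0,0],"fingers":[2.4,2.4,2.4,2.4,2.4,2.4,2.4,2.4,2.4,2.4]}'; python3 go.py 607.6 -260.6 120 101;  python3 - <<'E'
from h import *
t=grab('top');s=grab('side')
crop(s,280,210,380,290,7,'pics/s27.png')
E
```

```text
clock: 29.65
eef_pos: [509.2, 53.4, 38.0]
tool_rot: [-3.134, -0.002, 1.761]
force: [0.4, -0.6, -0.4]
width: 30.6
clk 29.65 pos [509.2  53.4  38. ] rot [-1.7955e+02 -1.0000e-01  1.0090e+02] w 30.6 F [ 0.4 -0.6 -0.4] q [-0.55  0.9   0.61  2.05 -1.05  0.55  1.04]
-> (607.6, -260.6, 120.0, 101.0) travel [-32.68   3.66  -8.28] twist -0.1
```

View pics/s27.png

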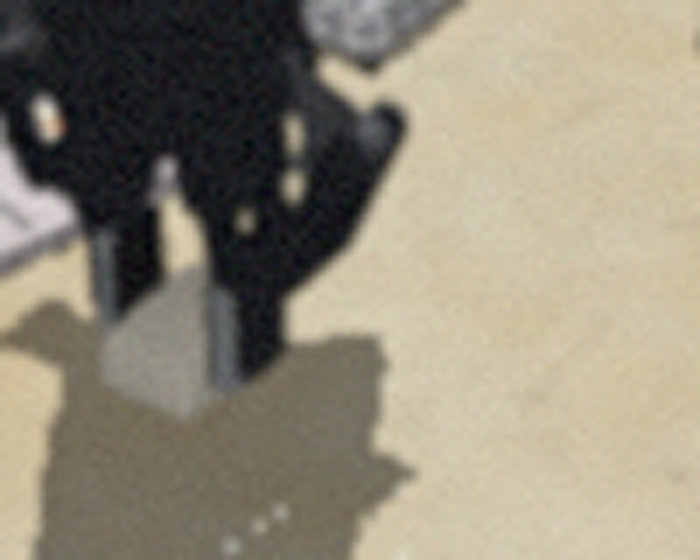

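```bash
python3 -m inch '{"travel":[[0,0,-3],[0,0,-6],[-2,0.2,-9],[-5,0.6,-10],[-9,1,-10],[-13,1.5,-10],[-17,1.9,-10],[-20.5,2.3,-10],[-24,2.7,-10],[-27,3,-10]],"twist":[0,0,0,0,0,0,0,0,0,0],"fingers":[2.4,2.4,2.4,2.4,2.4,2.4,2.4,2.4,2.4,2.4]}'; python3 go.py 607.6 -260.6 120 101
```

```text
clock: 30.58
eef_pos: [590.9, -208.8, 137.2]
tool_rot: [-3.134, -0.001, 1.76]
force: [0.5, 0.1, -0.6]
width: 30.2
clk 30.58 pos [ 590.9 -208.8  137.2] rot [-1.7958e+02 -4.0000e-02  1.0084e+02] w 30.2 F [ 0.5  0.1 -0.6] q [-0.14  0.88  0.78  1.7  -0.76  0.9   1.15]
-> (607.6, -260.6, 120.0, 101.0) travel [-5.4   0.68  1.71] twist -0.2
```

```bash
python3 -m inch '{"travel":[[-2,0.3,0],[-4,0.5,0],[-5.2,0.6,0],[-5.5,0.6,1],[-5.5,0.6,2.5],[-5.5,0.6,4],[-5.5,0.6,5.5],[-5.5,0.6,6.5],[-5.5,0.6,6.5],[-5.5,0.6,6.5]],"twist":[0,0,0,0,0,0,0,0,0,0],"fingers":[2.4,2.4,2.4,2.4,2.4,2.4,2.4,2.4,2.4,2.4]}'; python3 go.py 607.6 -260.6 32 101; python3 - <<'E'
from h import *
t=grab('top');s=grab('side')
crop(s,330,130,430,210,7,'pics/s28.png');crop(t,390,140,490,225,7,'pics/t28.png')
E
```

```text
clock: 31.42
eef_pos: [606.0, -258.0, 70.9]
tool_rot: [-3.133, -0.003, 1.762]
force: [-0.7, 0.6, -0.6]
width: 30.7
clk 31.42 pos [ 606.  -258.    70.9] rot [-1.7949e+02 -1.7000e-01  1.0094e+02] w 30.7 F [-0.7  0.6 -0.6] q [-0.03  1.    0.72  1.63 -0.82  0.85  1.22]
-> (607.6, -260.6, 32.0, 101.0) travel [-0.3   0.14  3.89] twist -0.1
```

View pics/s28.png

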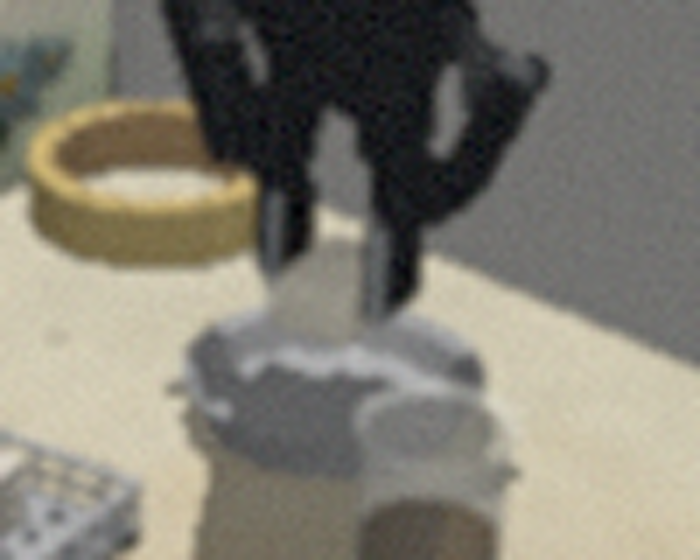

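View pics/t28.png

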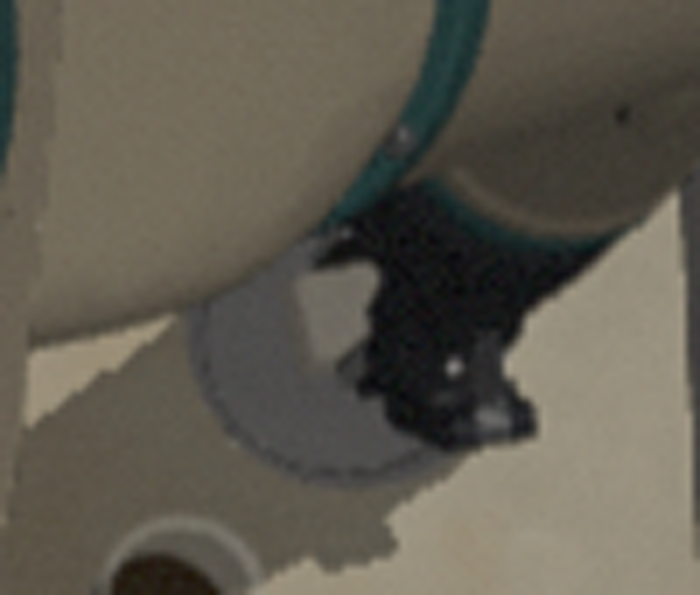

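```bash
python3 -m inch '{"travel":[[-0.2,0.1,1],[-0.2,0.1,2],[-0.2,0.1,3],[-0.2,0.1,3.5],[-0.2,0.1,3.8],[-0.2,0.1,3.85],[-0.2,0.1,3.85],[-0.2,0.1,3.85],[-0.2,0.1,3.85],[-0.2,0.1,3.85]],"twist":[0,0,0,0,0,0,0,0,0,0],"fingers":[2.4,2.4,2.4,2.4,2.4,2.4,2.4,2.4,2.4,2.4]}'; python3 go.py 607.6 -260.6 31.3 101
```

```text
clock: 32.35
eef_pos: [607.8, -260.8, 34.0]
tool_rot: [-3.135, -0.001, 1.761]
force: [0.1, 0.3, -0.4]
width: 30.6
clk 32.35 pos [ 607.8 -260.8   34. ] rot [-1.7961e+02 -7.0000e-02  1.0091e+02] w 30.6 F [ 0.1  0.3 -0.4] q [-0.01  1.04  0.68  1.63 -0.86  0.8   1.25]
-> (607.6, -260.6, 31.3, 101.0) travel [ 0.02 -0.01  0.27] twist -0.1
```

```bash
python3 -m inch '{"travel":[[0,0,0.1],[0,0,0.2],[0,0,0.25],[0,0,0.25],[0,0,0.25],[0,0,0.25],[0,0,0.25],[0,0,0.25],[0,0,0.25],[0,0,0.25]],"twist":[0,0,0,0,0,0,0,0,0,0],"fingers":[2.4,2.4,2.4,2.4,2.4,3,3.6,4,4,4]}'; python3 go.py 607.6 -260.6 31.3 101; python3 - <<'E'
from h import *
t=grab('top');s=grab('side')
crop(s,330,130,430,210,7,'pics/s29.png')
E
```

```text
clock: 33.18
eef_pos: [607.5, -260.7, 30.8]
tool_rot: [-3.134, -0.002, 1.761]
force: [-0.3, 0.5, 0.2]
width: 39.7
clk 33.18 pos [ 607.5 -260.7   30.8] rot [-1.7956e+02 -1.0000e-01  1.0091e+02] w 39.7 F [-0.3  0.5  0.2] q [-0.    1.05  0.68  1.63 -0.86  0.8   1.25]
-> (607.6, -260.6, 31.3, 101.0) travel [ 0.    0.02 -0.05] twist -0.1
```

View pics/s29.png

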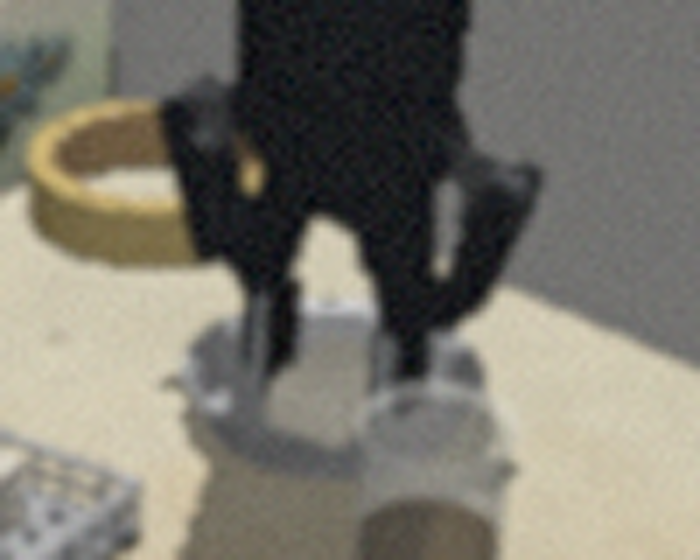

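```bash
python3 -m inch '{"travel":[[0,0,-0.5],[0,0,-2],[0,0,-5],[0,0,-8],[0,0,-11],[0,0,-13],[0,0,-13],[0,0,-13],[0,0,-13],[0,0,-13]],"twist":[0,0,0,0,0,0,0,0,0,0],"fingers":[4,4,4,4,4,4,4,4,4,4]}'; python3 go.py 434 -139.5 150 97.3; python3 - <<'E'
from h import *
t=grab('top');s=grab('side')
crop(s,330,150,430,230,7,'pics/s30.png')
E
```

```text
clock: 34.12
eef_pos: [607.9, -260.0, 160.1]
tool_rot: [-3.133, -0.003, 1.761]
force: [0.0, -0.3, -0.3]
width: 40.0
clk 34.12 pos [ 607.9 -260.   160.1] rot [-179.5    -0.19  100.91] w 40.0 F [ 0.  -0.3 -0.3] q [-0.06  0.9   0.8   1.58 -0.72  1.    1.15]
-> (434.0, -139.5, 150.0, 97.3) travel [ 15.12 -14.79   1.19] twist 3.6
```

View pics/s30.png

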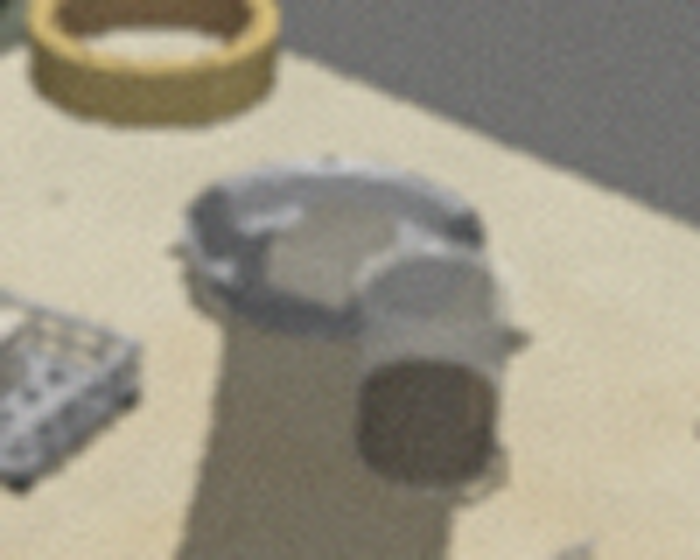

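```bash
python3 -m inch '{"travel":[[2,-2,0],[5,-4.8,0],[8,-7.7,0],[11,-10.7,0],[13.5,-13.2,0],[15,-14.7,0.5],[15.1,-14.8,2],[15.1,-14.8,4],[15.1,-14.8,6],[15.1,-14.8,7]],"twist":[0,0,0,2,3.6,3.6,3.6,3.6,3.6,3.6],"fingers":[4,4,4,4,4,4,4,4,4,4]}'; python3 go.py 434 -139.5 60 97.3; python3 - <<'E'
from h import *
t=grab('top');s=grab('side')
crop(s,350,180,450,260,7,'pics/s31.png');crop(t,410,155,470,215,10,'pics/t31.png')
E
```

```text
clock: 35.05
eef_pos: [433.1, -139.8, 90.5]
tool_rot: [-3.132, -0.002, 1.699]
force: [-0.1, 0.2, 0.3]
width: 40.3
clk 35.05 pos [ 433.1 -139.8   90.5] rot [-1.7942e+02 -1.4000e-01  9.7320e+01] w 40.3 F [-0.1  0.2  0.3] q [-0.17  0.76  0.65  2.19 -0.98  0.52  1.37]
-> (434.0, -139.5, 60.0, 97.3) travel [0.01 0.12 3.05] twist 0.0
```

View pics/s31.png

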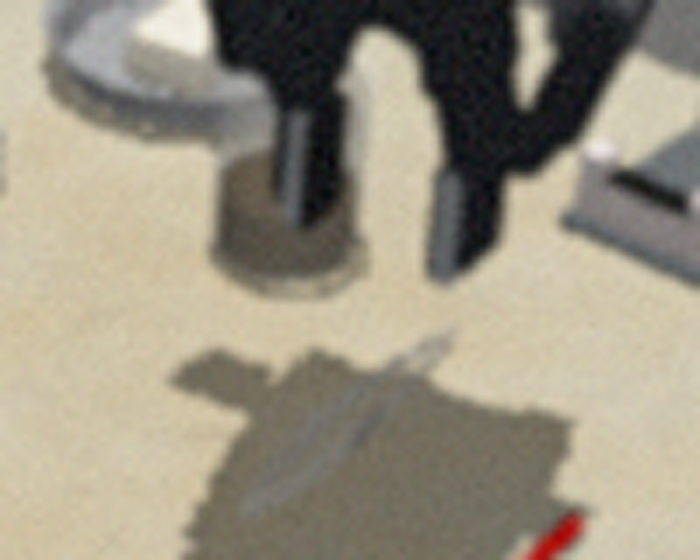

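View pics/t31.png

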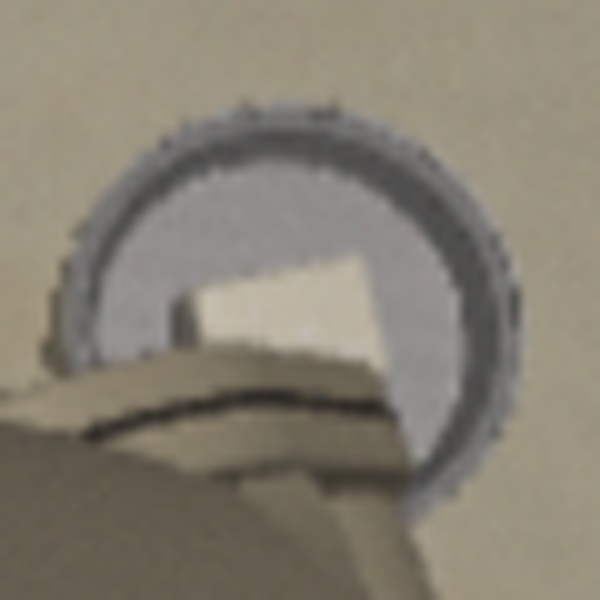

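```bash
python3 -m inch '{"travel":[[0,0.1,1.5],[0,0.1,3],[0,0.1,4.5],[0,0.1,5.2],[0,0.1,5.5],[0,0.1,5.5],[0,0.1,5.5],[0,0.1,5.5],[0,0.1,5.5],[0,0.1,5.5]],"twist":[0,0,0,0,0,0,0,0,0,0],"fingers":[3.4,3.4,3.4,3.4,3.4,3.4,3.4,3.4,3.4,3.4]}'; python3 go.py 434 -139.5 28 97.3; python3 - <<'E'
from h import *
s=grab('side')
crop(s,370,200,440,256,10,'pics/s32.png')
E
```

```text
clock: 35.98
eef_pos: [435.0, -140.3, 37.8]
tool_rot: [-3.135, -0.001, 1.699]
force: [0.0, 0.0, 0.4]
width: 33.6
clk 35.98 pos [ 435.  -140.3   37.8] rot [-1.7961e+02 -4.0000e-02  9.7330e+01] w 33.6 F [0.  0.  0.4] q [-0.03  0.82  0.43  2.2  -1.06  0.35  1.43]
-> (434.0, -139.5, 28.0, 97.3) travel [ 0.09 -0.08  0.98] twist 0.0
```

View pics/s32.png

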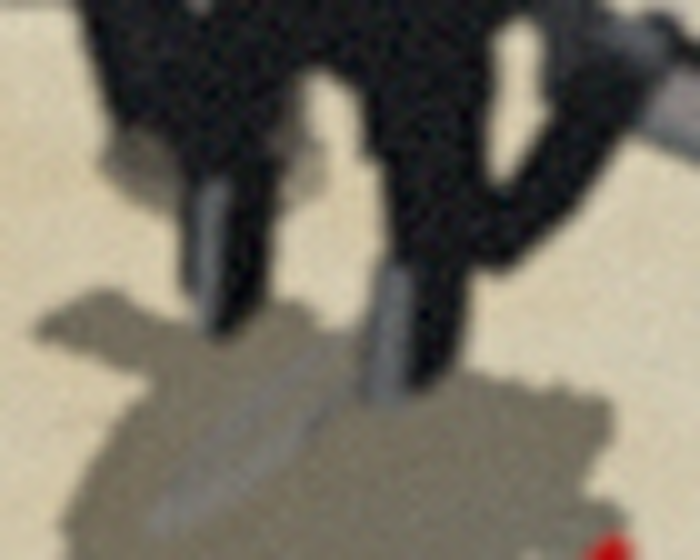

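```bash
python3 -m inch '{"travel":[[0.05,-0.05,0.3],[0.05,-0.05,0.6],[0.05,-0.05,0.85],[0.05,-0.05,0.95],[0.05,-0.05,0.95],[0.05,-0.05,0.95],[0.05,-0.05,0.95],[0.05,-0.05,0.95],[0.05,-0.05,0.95],[0.05,-0.05,0.95]],"twist":[0,0,0,0,0,0,0,0,0,0],"fingers":[3.4,3.4,3.4,3.4,3,2.4,2.4,2.4,2.4,2.4]}'; python3 go.py 434 -139.5 28 97.3; python3 - <<'E'
from h import *
s=grab('side')
crop(s,370,200,440,256,10,'pics/s33.png')
E
```

```text
clock: 36.87
eef_pos: [434.1, -139.8, 28.0]
tool_rot: [-3.134, -0.001, 1.698]
force: [-0.7, 0.5, 0.5]
width: 23.8
clk 36.87 pos [ 434.1 -139.8   28. ] rot [-1.7958e+02 -7.0000e-02  9.7310e+01] w 23.8 F [-0.7  0.5  0.5] q [ 0.    0.83  0.37  2.2  -1.07  0.31  1.44]
-> (434.0, -139.5, 28.0, 97.3) travel [ 0.03 -0.01 -0.  ] twist 0.0
```

View pics/s33.png

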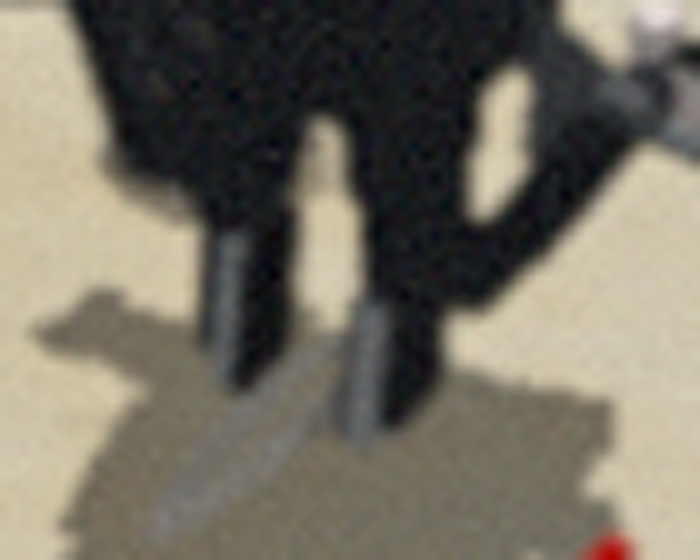

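```bash
python3 -m inch '{"travel":[[0,0,0.05],[0,0,0.05],[0,0,0.05],[0,0,0.05],[0,0,0.05],[0,0,0.05],[0,0,0.05],[0,0,0.05],[0,0,0.05],[0,0,0.05]],"twist":[0,0,0,0,0,0,0,0,0,0],"fingers":[0.8,0.8,0.8,0.8,0.8,0.8,0.8,0.8,0.8,0.8]}'; python3 go.py 434 -139.5 28 97.3; python3 -m inch '{"travel":[[0,0,-0.1],[0,0,-0.3],[0,0,-0.7],[0,0,-1.2],[0,0,-2],[0,0,-3],[0,0,-4],[0,0,-4],[0,0,-4],[0,0,-4]],"twist":[0,0,0,0,0,0,0,0,0,0],"fingers":[0.8,0.8,0.8,0.8,0.8,0.8,0.8,0.8,0.8,0.8]}';python3 go.py 433 -317.5 110 90.9; python3 - <<'E'
from h import *
s=grab('side')
crop(s,350,180,450,260,7,'pics/s34.png')
E
```

```text
clock: 37.75
eef_pos: [434.1, -139.9, 27.5]
tool_rot: [-3.134, -0.001, 1.698]
force: [-1.1, -0.4, 4.9]
width: 9.8
clk 37.75 pos [ 434.1 -139.9   27.5] rot [-1.7959e+02 -7.0000e-02  9.7310e+01] w 9.8 F [-1.1 -0.4  4.9] q [ 0.    0.83  0.37  2.2  -1.07  0.31  1.44]
-> (434.0, -139.5, 28.0, 97.3) travel [ 0.04 -0.01 -0.05] twist 0.0
clock: 38.58
eef_pos: [434.3, -139.6, 67.2]
tool_rot: [-3.134, -0.001, 1.699]
force: [0.3, 0.3, -0.1]
width: 9.4
clk 38.58 pos [ 434.3 -139.6   67.2] rot [-1.7957e+02 -8.0000e-02  9.7330e+01] w 9.4 F [ 0.3  0.3 -0.1] q [-0.08  0.77  0.5   2.19 -0.97  0.42  1.35]
-> (433.0, -317.5, 110.0, 90.9) travel [-17.62  -2.43  -4.29] twist 6.4
```

View pics/s34.png

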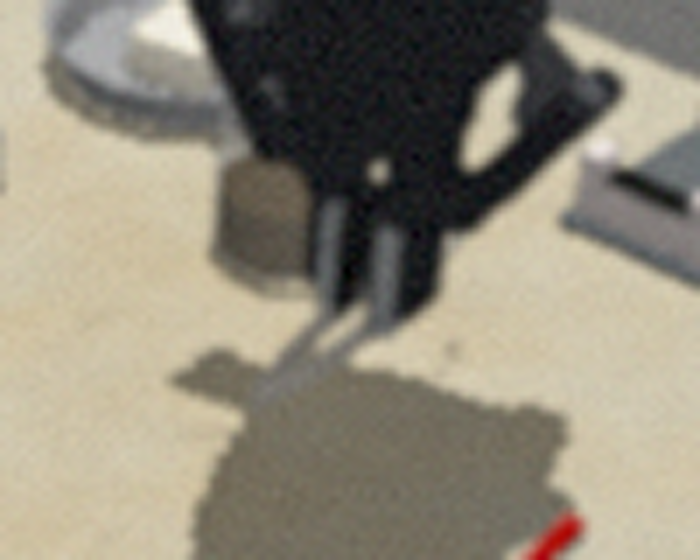

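```bash
python3 -m inch '{"travel":[[0,0,-3],[0,0,-6],[-2,-0.3,-7],[-5,-0.7,-7],[-8.5,-1.2,-7],[-12,-1.6,-7],[-15,-2,-7],[-17,-2.3,-7],[-17.6,-2.4,-7],[-17.6,-2.4,-7]],"twist":[0,0,0,1,3,5,6.4,6.4,6.4,6.4],"fingers":[0.8,0.8,0.8,0.8,0.8,0.8,0.8,0.8,0.8,0.8]}'; python3 go.py 433 -317.5 75 90.9; python3 - <<'E'
from h import *
t=grab('top');s=grab('side')
crop(s,390,140,510,236,6,'pics/s35.png');crop(t,400,220,520,310,6,'pics/t35.png')
E
```

```text
clock: 39.47
eef_pos: [432.5, -319.2, 136.9]
tool_rot: [-3.133, 0.0, 1.584]
force: [-0.4, 1.0, -0.1]
width: 9.7
clk 39.47 pos [ 432.5 -319.2  136.9] rot [-1.7952e+02  1.0000e-02  9.0740e+01] w 9.7 F [-0.4  1.  -0.1] q [ 0.13  0.76  0.72  1.95 -0.75  0.73  1.32]
-> (433.0, -317.5, 75.0, 90.9) travel [0.17 0.1  6.18] twist -0.2
```

View pics/s35.png

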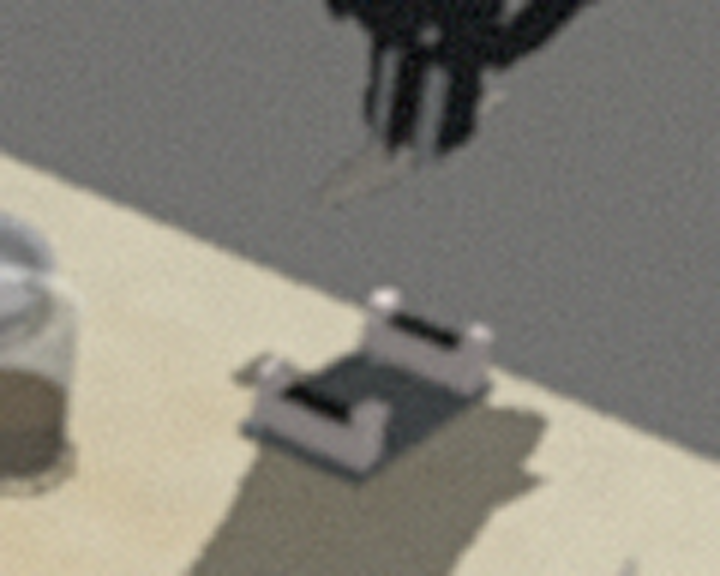

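View pics/t35.png

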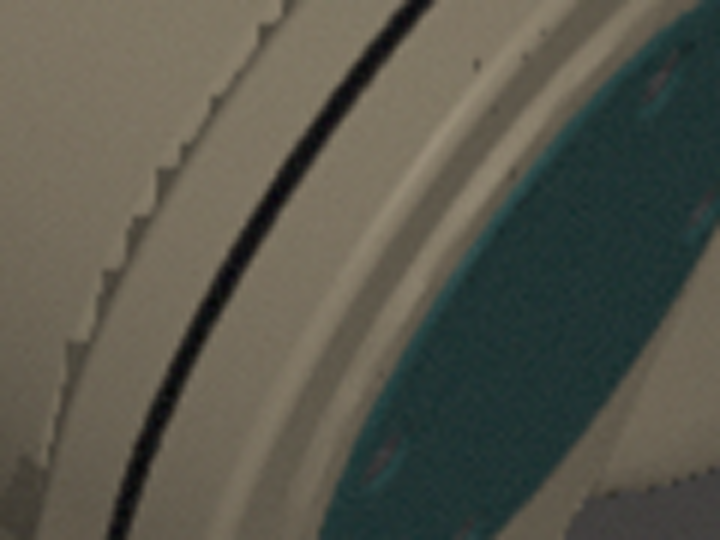

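```bash
python3 - <<'E'
from h import *
import pickle
t,s=pickle.load(open('pics/d0.pkl','rb'))
for z in(109,114,119): print(((proj(s,[[432,-261,z],[433,-317.5,z],[433,-377,z]])-[390,140]+.5)*6-.5).round().tolist())
E
```

```text
[[323.0, 210.0], [414.0, 155.0], [507.0, 102.0]]
[[325.0, 198.0], [416.0, 143.0], [509.0, 90.0]]
[[327.0, 185.0], [419.0, 130.0], [512.0, 77.0]]
```

```bash
python3 -m inch '{"travel":[[0.05,0.05,1.5],[0.05,0.05,3.5],[0.05,0.05,5.5],[0.05,0.05,6.5],[0.05,0.05,7],[0.05,0.05,7],[0.05,0.05,7],[0.05,0.05,7],[0.05,0.05,7],[0.05,0.05,7]],"twist":[0,0,0,0,0,0,0,0,0,0],"fingers":[0.8,0.8,0.8,0.8,0.8,0.8,0.8,0.8,0.8,0.8]}'; python3 go.py 433 -317.5 48 90.9; python3 - <<'E'
from h import *
t=grab('top');s=grab('side')
crop(s,415,165,505,237,8,'pics/s36.png');crop(t,400,220,520,310,6,'pics/t36.png')
E
```

```text
clock: 40.4
eef_pos: [433.8, -317.2, 68.0]
tool_rot: [-3.135, 0.0, 1.587]
force: [1.2, 0.4, -1.2]
width: 9.7
clk 40.40 pos [ 433.8 -317.2   68. ] rot [-1.7963e+02  2.0000e-02  9.0910e+01] w 9.7 F [ 1.2  0.4 -1.2] q [ 0.2   0.85  0.6   1.98 -0.86  0.59  1.42]
-> (433.0, -317.5, 48.0, 90.9) travel [-0.03 -0.07  2.  ] twist 0.0
```

View pics/s36.png

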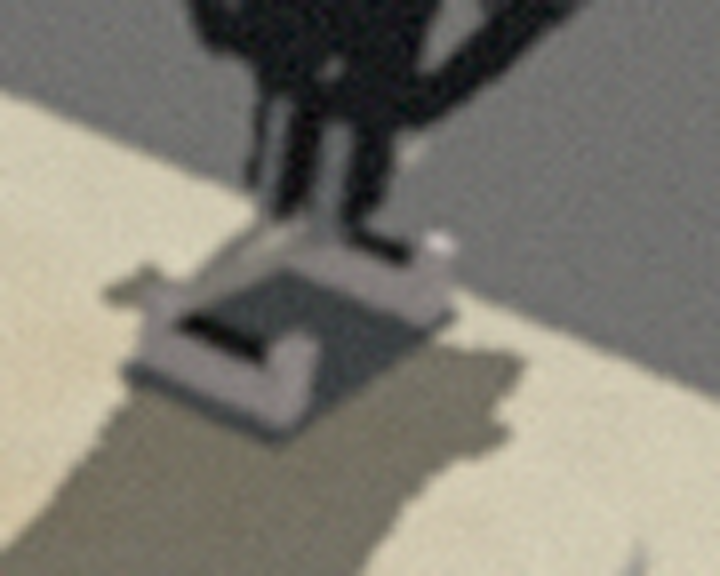

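```bash
python3 -m inch '{"travel":[[0,-0.05,0.5],[0,-0.05,1],[0,-0.05,1.5],[0,-0.05,1.8],[0,-0.05,1.9],[0,-0.05,1.9],[0,-0.05,1.9],[0,-0.05,1.9],[0,-0.05,1.9],[0,-0.05,1.9]],"twist":[0,0,0,0,0,0,0,0,0,0],"fingers":[0.8,0.8,0.8,0.8,0.8,0.8,0.8,0.8,0.8,0.8]}'; python3 go.py 433 -317.5 47.8 90.9; python3 - <<'E'
from h import *
t=grab('top');s=grab('side')
crop(s,415,165,505,237,8,'pics/s37.png')
E
```

```text
clock: 41.33
eef_pos: [432.9, -317.1, 48.5]
tool_rot: [-3.134, -0.0, 1.587]
force: [-0.1, -0.6, 1.0]
width: 9.8
clk 41.33 pos [ 432.9 -317.1   48.5] rot [-1.7958e+02 -1.0000e-02  9.0910e+01] w 9.8 F [-0.1 -0.6  1. ] q [ 0.22  0.88  0.57  1.99 -0.9   0.55  1.44]
-> (433.0, -317.5, 47.8, 90.9) travel [-0.04  0.01  0.07] twist 0.0
```

View pics/s37.png

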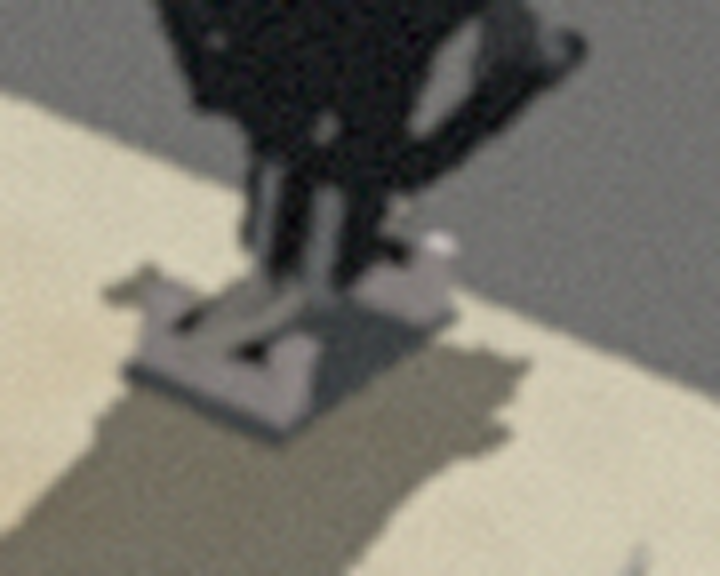

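```bash
python3 -m inch '{"travel":[[0,0,0.06],[0,0,0.08],[0,0,0.08],[0,0,0.08],[0,0,0.08],[0,0,0.08],[0,0,0.08],[0,0,0.08],[0,0,0.08],[0,0,0.08]],"twist":[0,0,0,0,0,0,0,0,0,0],"fingers":[0.8,0.8,0.8,1.2,1.6,2,2.4,2.8,3,3]}'; python3 go.py; python3 - <<'E'
from h import *
t=grab('top');s=grab('side')
crop(s,415,165,505,237,8,'pics/s38.png')
E
```

```text
clock: 42.27
eef_pos: [432.8, -316.9, 47.5]
tool_rot: [-3.134, -0.0, 1.587]
force: [-0.4, -0.0, -0.5]
width: 30.4
clk 42.27 pos [ 432.8 -316.9   47.5] rot [-1.7957e+02 -2.0000e-02  9.0910e+01] w 30.4 F [-0.4 -0.  -0.5] q [ 0.22  0.88  0.56  1.99 -0.9   0.55  1.45]
```

View pics/s38.png

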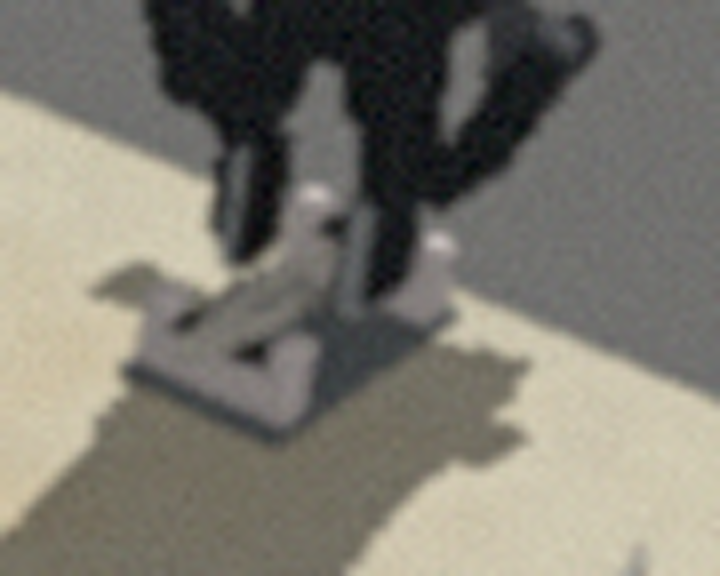

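Released. Lift straight up, then move away towards the robot/left so the top view is clear.

```bash
python3 -m inch '{"travel":[[0,0,-0.5],[0,0,-2],[0,0,-5],[0,0,-9],[0,0,-13],[0,0,-17],[0,0,-20],[0,0,-20],[0,0,-20],[0,0,-20]],"twist":[0,0,0,0,0,0,0,0,0,0],"fingers":[3,3,3,3,3,3,3,3,3,3]}'; python3 go.py 350 250 280 90.9
```

```text
clock: 43.2
eef_pos: [434.1, -316.3, 247.3]
tool_rot: [-3.134, -0.002, 1.587]
force: [0.5, 0.4, -0.6]
width: 29.8
clk 43.20 pos [ 434.1 -316.3  247.3] rot [-1.7956e+02 -9.0000e-02  9.0920e+01] w 29.8 F [ 0.5  0.4 -0.6] q [ 0.03  0.63  0.88  1.85 -0.58  0.95  1.19]
-> (350.0, 250.0, 280.0, 90.9) travel [56.76 -7.52 -3.12] twist 0.0
```

```bash
python3 -m inch '{"travel":[[4,-0.5,-3],[8,-1,-4],[12,-1.5,-4],[16,-2,-4],[20,-2.6,-4],[24,-3,-4],[28,-3.6,-4],[32,-4.2,-4],[36,-4.7,-4],[40,-5.3,-4]],"twist":[0,0,0,0,0,0,0,0,0,0],"fingers":[3,3,3,3,3,3,3,3,3,3]}'; python3 -m inch '{"travel":[[4,-0.5,0],[8,-1,0],[12,-1.6,0],[15,-2,0],[17,-2.2,0],[17,-2.2,0],[17,-2.2,0],[17,-2.2,0],[17,-2.2,0],[17,-2.2,0]],"twist":[0,0,0,0,0,0,0,0,0,0],"fingers":[3,3,3,3,3,3,3,3,3,3]}'; python3 - <<'E'
from h import *
t=grab('top','topF');s=grab('side','sideF')
crop(t,260,130,500,310,3.3,'pics/tF.png');crop(s,220,150,500,330,2.8,'pics/sF.png');crop(t,430,235,500,290,10,'pics/tR.png')
E
```

```text
clock: 44.03
eef_pos: [373.6, 84.0, 287.2]
tool_rot: [-3.132, 0.0, 1.587]
force: [0.8, -0.3, 0.2]
width: 30.1
clock: 44.87
eef_pos: [350.7, 250.5, 288.3]
tool_rot: [-3.134, -0.0, 1.584]
force: [-0.1, -0.6, -0.4]
width: 30.1
```

View pics/tF.png

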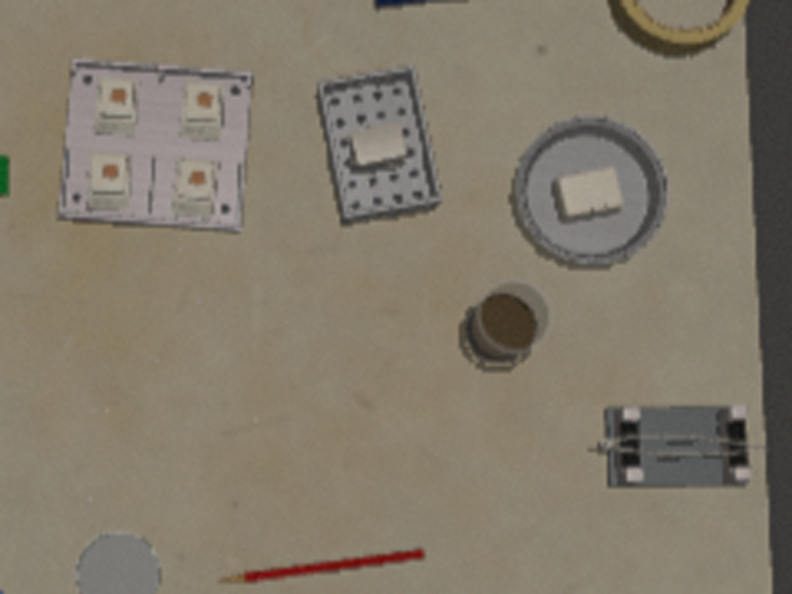

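View pics/sF.png

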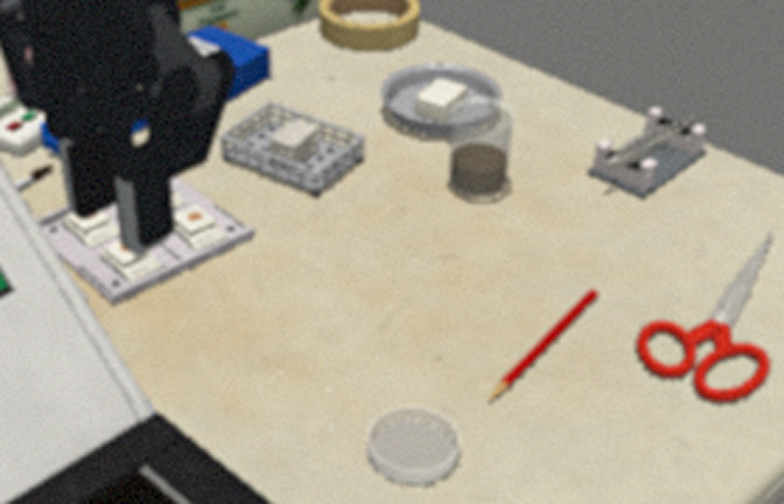

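View pics/tR.png

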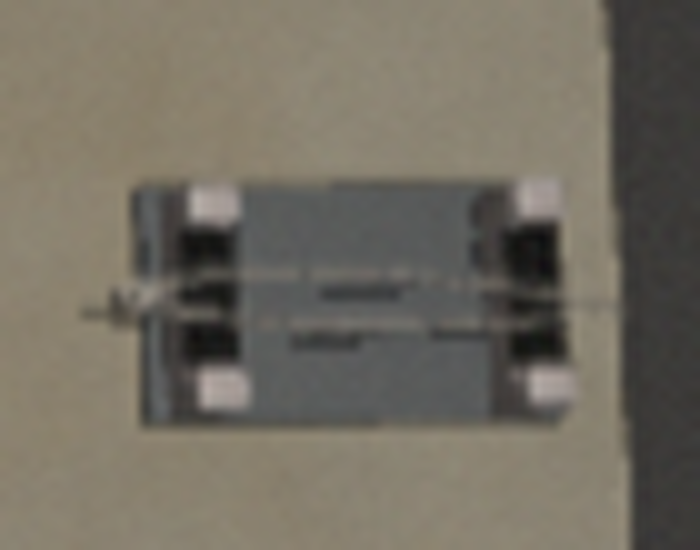

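```bash
python3 - <<'E'
from h import *
from cell import ctrl
t=grab('top')
c=np.array([641.5,38.4]);a=np.radians(-3.7);Rm=np.array([[np.cos(a),-np.sin(a)],[np.sin(a),np.cos(a)]])
g=t['frame'][140:200,275:345].astype(int); m=((g[...,0]-g[...,2])>40).astype(np.uint8)
n,l,st,ce=cv2.connectedComponentsWithStats(m)
for k in range(1,n):
    if st[k,4]>5: print(st[k,4],((ray(t,ce[k]+[275,140],17)[0,:2]-c)@Rm).round(1))
import pickle
t0=pickle.load(open('pics/d0.pkl','rb'))[0]
print(np.abs(t0['frame'][205:250,395:430].astype(int)-t['frame'][205:250,395:430]).mean())
s=ctrl.read_state(); print(s['clock'],s['force'],s['qd'].round(3)); print(ctrl.finish_job())
E
```

```text
15 [29.8 28.8]
15 [ 31.1 -30.5]
18 [-24.3  30.2]
16 [-25.  -30.4]
1.867936507936508
45.0167 [ 0.46385006 -0.30165287  0.76551864] [-0.005 -0.    -0.002 -0.002  0.     0.     0.   ]
the job is handed in; nothing more can be done
None
```

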